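# Set up the reed diffuser above the washer

### The arm

A 6-joint arm with a two-finger parallel gripper is mounted at the origin on the work surface. World frame = base frame: x ahead of the robot, y to its left, z up, the work surface at z = 0. Lengths are in mm, angles in rad, forces in N, time in s.
With the tool pointing down it reaches from about 250 to 775 mm from the base axis. Payload 4 kg.
Tool frame: the origin (TCP) lies midway between the tips of the shut fingers; the grasp point (between the pads) lies r.grip_depth behind it (r.grip_depth is the distance from the TCP to the grasp point, in mm); z points along the fingers, y is the line along which they close (so a half turn about z gives the same grasp; the last joint's range is limited). The gripper opens to 94 mm and grips with 3 to 60 N. Pads are 16 mm wide; open, the fingers measure 119 mm over their backs; the gripper's body (75 mm by 177 mm) begins 78 mm behind the grasp point.
Start: joints at [-1.264, 0.087, 1.371, -0, 1.684, -0.103], TCP at [219.134, -504.481, 205.506] pointing down, gripper open.
Joint ranges: [-3.1, 3.1], [-0.76, 2.03], [0.27, 2.55], [-1.08, 4.22], [0.17, 2.65], [-2.57, 2.57]. Speed limits (rad/s): [2.79, 2.79, 3.14, 3.14, 3.14, 3.14].

### API

Orientations are given as a unit quaternion [w, x, y, z].
In Python, from station import r, read_camera, workorder gives the robot as it stands.
- The arm moves only by the shell command python3 -m handwheel 'ROWS'. ROWS is JSON, a list of rows, each an object with "translation": the shift along the tool's x, y, z in m, a list of three; "twist": the turn, a rotation vector about the tool's x, y, z in degrees, a list of three; "jaw": the finger opening in m, from 0 to 0.094. A call has 1 to 20 rows; each row shifts and turns the commanded pose from where the row before left it, along the tool's axes as they then stand; what a row does not reach is not made up. A row lasts 1/8 s, in which the tool goes at most 62.5 mm and 10.7 degrees, less where a joint would pass 70% of its speed; a pose out of reach is approached as far as the arm can. A call is refused whole if a number of a shift passes 0.0625 or a number of a turn 10.7, either way. A call with a gripper value outside its range is refused whole. The fingers move at their own pace and stop on an object; the grip force is fixed at half the most. Time passes only in rows, so rows that do not move let the fingers close. It gives the time, the measured TCP pose, the force, the opening and the grip force at its end, in the units of the state.
- r.observe(): the state, without advancing time (a new reading comes with each control period).
- read_camera(name): name is "scene" or "side" or "wrist"; returns a dict with "color" (420x560x3 uint8, blue, green, red), "z_map" (420x560 float32, mm along the optical axis (not along the pixel's ray), 0 where there is no reading), "fx", "fy", "cx", "cy" (pixels), "xyz" and "rotation" of the camera in the world. Camera axes: x right, y up, looking along -z (the intrinsics and any distortion apply to the point x, -y, -z); pixel columns grow to the right and rows downward; lengths in mm; the calibration is good to about 2 mm. A picture is of the moment at which its call begins.
- workorder.job_done(): hands the job in; it is judged then, once.
The state is a dict: "time_s": time; "qpos": joint angles; "qd": joint speeds; "tau": joint torques, N m; "tcp_pos": TCP position; "eef_rot": TCP orientation; "force": force on the tool from outside, world axes, zero at the start; "moment": the same for the moment, N m; "opening": opening from 0.0 (shut) to 1.0 (fully open); "finger_force": force on a finger pad.
Only numpy, scipy, OpenCV 4.12 (cv2) and the standard library are available. Lean on these libraries where they do the work, as an engineer would, in place of code of your own. Each camera call takes 0.05 s, during which the arm holds its last target. There are 200 camera calls.

### The job

Set up the reed diffuser: unscrew the wooden cap of the square amber glass jar, lift it off and stand it grip-up in the blue-rimmed enamel tray, then take every dark reed out of the chrome wire rack and lower it through a free opening of the jar's neck insert until it stands on the bottom of the jar, one reed to an opening. Lower the reeds in, do not let them drop; keep the jar standing on the board, and leave the other things on the board where they are.

Things in the scene. Friction and masses are not known exactly. Their poses are not given: they have to be found in the camera images.
- jar: the diffuser: loose square amber glass jar 80 x 80 mm, 75 mm high, 0.9 kg, with a round chromed threaded neck above that to 105 mm. Origin: centre of the underside; z up, x and y square to the sides. It stands on its flat base and slides if pushed with more than about 4 N
- mouth (a point): centre of the jar's mouth, 105 mm above its underside (axes as the jar's). The neck is 63 mm across, 70 mm over the thread. In it sits a chrome lattice insert, 28 mm deep from the mouth down, with four square openings of 13 mm, centred 14 mm either way from the axis in the jar's x and in its y
- floor_in (a point): centre of the jar's inner floor, 10 mm above its underside; a reed standing in the jar has its foot here and its top 180 mm above the underside
- cap: loose screw cap of turned beech, 90 g: hollow skirt and plate 80 mm across and 33 mm high, and on top a finger grip. Origin: centre of the skirt's underside, z up along its axis. At the start it is screwed down on the jar, its underside 79 mm above the jar's. Right-hand thread, turning easily: it opens counter-clockwise seen from above
- grip (a point): middle of the cap's solid round finger grip, 44 mm across, from 33 to 67 mm above the cap's underside; this point at 50 mm. The cap rises 11 mm a turn, and comes free after nearly 2 turns (21 mm of rise); from there it lifts straight off, and turned on it only drops 5 mm and climbs again. Pulled up before that, it takes the jar with it
- tray: loose shallow square enamel tray 150 x 150 mm, white with a blue rim, floor 4 mm thick, rim 18 mm high, 0.45 kg. Origin: centre of the underside, z up, x and y square to the sides
- rack: fixed pine board 100 x 220 mm, top 36 mm high, with a chrome wire rack (a blue C-clamp at its -y end, 130 mm high) holding the reeds upright in a row along its y, at y = -57, -19, 19, 57 mm, x = 0. Wires at heights 70 and 125 mm, openings 13 mm square; the reeds' feet stand 40 mm above the work surface. Origin: on the work surface under the row's middle, z up
- reed1: dark stiff reed, a round rod 9 mm thick and 170 mm long with a chamfered foot, 20 g, standing in the rack (some reeds are absent from some starts). Origin: centre of its foot, z along it to its top
- reed2: dark stiff reed, a round rod 9 mm thick and 170 mm long with a chamfered foot, 20 g, standing in the rack (some reeds are absent from some starts). Origin: centre of its foot, z along it to its top
- reed3: dark stiff reed, a round rod 9 mm thick and 170 mm long with a chamfered foot, 20 g, standing in the rack (some reeds are absent from some starts). Origin: centre of its foot, z along it to its top
- reed4: dark stiff reed, a round rod 9 mm thick and 170 mm long with a chamfered foot, 20 g, standing in the rack (some reeds are absent from some starts). Origin: centre of its foot, z along it to its top
- hole1 (a point): centre of the mouth of one opening in the jar's insert, 105 mm above the jar's underside (14, 14 mm from the jar's axis in its x, y)
- hole2 (a point): centre of the mouth of one opening in the jar's insert, 105 mm above the jar's underside (-14, 14 mm from the jar's axis in its x, y)
- hole3 (a point): centre of the mouth of one opening in the jar's insert, 105 mm above the jar's underside (-14, -14 mm from the jar's axis in its x, y)
- hole4 (a point): centre of the mouth of one opening in the jar's insert, 105 mm above the jar's underside (14, -14 mm from the jar's axis in its x, y)
- tin: bystander: cream enamel-look steel tin with a blue lid, 115 mm across, 141 mm high
- dispenser: bystander: closed glass dispenser with a black press-button pump, 68 mm across, 182 mm high
- scoop: bystander: purple plastic scoop, cup 58 mm across and 38 mm high (origin under the cup), handle to 112 mm along its x
- peg: bystander: clear plastic clothes peg 85 mm long, lying
- softener: bystander: lilac bottle 70 x 110 mm, 200 mm high with its purple cap
- brush: bystander: laundry brush 120 x 45 mm, 33 mm high, lying bristles down
- beaker: bystander: white plastic measuring beaker, 72 mm across, 90 mm high
Not all that is in view belongs to the job. What is shaped like the cap but purple or red is not meant. Of the things shaped like the tray, the white one is meant.

How it is judged (in metres and radians):
On the way:
1. the cap is unscrewed and lifted clear of the jar's neck, the jar staying on the board (z of cap in the frame of jar above 0.108 m and height (world z) of jar below 0.012 m), for 0.1 s.
At the end, for the whole second after the job is handed in: The cap stands grip-up flat on the tray's floor (within 50 mm of its centre, tilted less than 0.1 rad); every reed of this start stands inside the jar with its foot less than 8 mm above the inner floor; the jar stands upright on the board; all released and at rest (horizontal distance between cap and tray below 0.05 m and z of cap in the frame of tray between 0 and 0.01 m and angle between each of cap, jar's own z axis and vertical below 0.1 rad and linear speed of each of cap, jar, reed1, reed2, reed3, reed4 below 0.05 m/s and height (world z) of jar below 0.012 m and z of reed1 in the frame of jar between 0 and 0.018 m and x of reed1 in the frame of jar between -0.034 and 0.034 m and y of reed1 in the frame of jar between -0.034 and 0.034 m and z of reed2 in the frame of jar between 0 and 0.018 m and x of reed2 in the frame of jar between -0.034 and 0.034 m and y of reed2 in the frame of jar between -0.034 and 0.034 m and z of reed3 in the frame of jar between 0 and 0.018 m and x of reed3 in the frame of jar between -0.034 and 0.034 m and y of reed3 in the frame of jar between -0.034 and 0.034 m and z of reed4 in the frame of jar between 0 and 0.018 m and x of reed4 in the frame of jar between -0.034 and 0.034 m and y of reed4 in the frame of jar between -0.034 and 0.034 m); the robot touches nothing.
It fails at once if the jar is tipped over 0.4 rad or lifted more than 30 mm off the board (angle between jar's own z axis and vertical above 0.4 rad or height (world z) of jar above 0.03 m).
It fails at once if a reed is dropped into the jar (it falls through the insert faster than 1.1 m/s) ((horizontal distance between reed1 and jar below 0.034 m and z of reed1 in the frame of jar below 0.075 m and linear speed of reed1 above 1.1 m/s) or (horizontal distance between reed2 and jar below 0.034 m and z of reed2 in the frame of jar below 0.075 m and linear speed of reed2 above 1.1 m/s) or (horizontal distance between reed3 and jar below 0.034 m and z of reed3 in the frame of jar below 0.075 m and linear speed of reed3 above 1.1 m/s) or (horizontal distance between reed4 and jar below 0.034 m and z of reed4 in the frame of jar below 0.075 m and linear speed of reed4 above 1.1 m/s)).
It fails at once if a bystander on the board is moved more than 40 mm (distance of any of tin, dispenser, scoop, peg, softener, brush, beaker from where it was at the start of the episode above 0.04 m).
Of reed1, reed2, reed3, reed4 only 2 to 4 are there at a start; the rules pass over those that are not, and their reading is None.
At some moment in a run one of jar, tray may be knocked a few centimetres aside while the robot is not near it.
It also fails if it takes over 210 s, if anything falls off the work surface, if the arm or the gripper's body presses on something with over 40 N, if the wrist force passes 120 N, or if a joint passes its speed limit or range.

## Working session

There is one attempt and no reset: what is moved stays moved. The work goes in short steps, Python scripts to look and compute and a shell command to move; the robot and the scene stay as the last step left them, time stands still between calls to the robot, and variables do not carry over. Pictures are saved under pics/ and viewed, at most 16 in all, crops included, and the job is handed in when it is done.

```bash
mkdir -p pics; ls
cat > h.py <<'E'
import numpy as np, cv2
from station import r, read_camera
def rot(c):
    R=np.array(c["rotation"],float)
    if R.size==4:
        from scipy.spatial.transform import Rotation as S
        return S.from_quat(np.roll(R.ravel(),-1)).as_matrix()
    return R.reshape(3,3)
def pts(c):
    z=c["z_map"].astype(float); v,u=np.mgrid[:z.shape[0],:z.shape[1]]
    P=np.stack([(u-c["cx"])/c["fx"]*z,-(v-c["cy"])/c["fy"]*z,-z],-1)
    W=P@rot(c).T+np.array(c["xyz"]); W[z==0]=np.nan; return W
def ray(c,u,v,h):
    d=rot(c)@np.array([(u-c["cx"])/c["fx"],-(v-c["cy"])/c["fy"],-1]); o=np.array(c["xyz"]); return o+d*(h-o[2])/d[2]
E
python3 - <<'E'
from h import *
print(r.observe(), r.grip_depth)
for n in("scene","side"):
    c=read_camera(n); cv2.imwrite(f"pics/{n}0.png",c["color"]); print(n,c["xyz"],c["rotation"],c["fx"],[k for k in c])
E
```

```text
pics
{'time_s': 0.0, 'qpos': array([-1.26409158e+00,  8.79272159e-02,  1.37224096e+00,  1.68704181e-05,
        1.68361235e+00, -1.03079347e-01]), 'qd': array([ 0.0002525 ,  0.00066802,  0.00051178, -0.00254461,  0.00069524,
       -0.0012929 ]), 'tau': array([ 6.14008623e-04, -3.40179241e+01, -3.02427149e+01,  7.17027392e-02,
        3.27562506e-02, -1.72923042e-04]), 'tcp_pos': array([ 218.97003109, -503.9289251 ,  204.32612668]), 'eef_rot': array([-1.08911903e-03,  9.79082177e-01,  2.03462266e-01, -1.02844631e-04]), 'force': array([0.34746214, 0.37296765, 0.04772478]), 'moment': array([-0.02210569, -0.00826897,  0.02119062]), 'finger_force': 0.0, 'opening': 1.0014570393922564} 18.8
scene [1319.97305153  200.68123032 1238.97248924] [0.59596428 0.19215443 0.23618715 0.74304702] 532.7037933757412 ['color', 'z_map', 'fx', 'fy', 'cx', 'cy', 'xyz', 'rotation']
side [ 270.11846169 -810.50337449  834.78889467] [ 0.89726883  0.41655053 -0.05533537 -0.13539682] 453.80812030870186 ['color', 'z_map', 'fx', 'fy', 'cx', 'cy', 'xyz', 'rotation']
```

View pics/scene0.png

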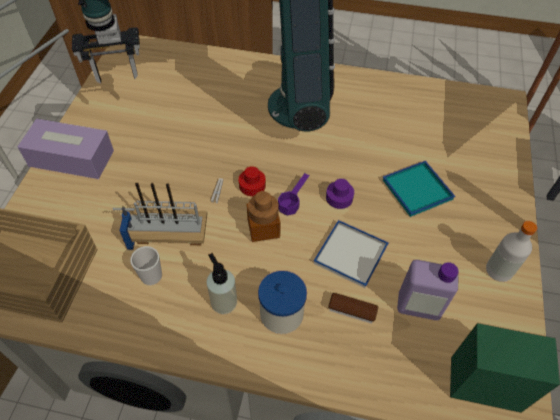

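View pics/side0.png

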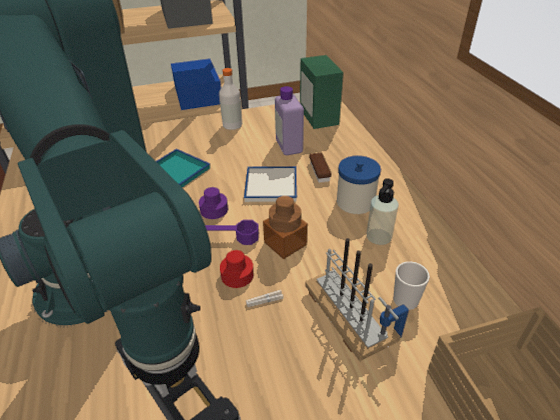

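Scene picture: the beech cap on the amber jar is at (263,215). The cap-shaped red (252,180) and purple (340,193) things are decoys. The white tray with a blue rim is at (351,252), and the teal one (418,187) is a decoy. There are three reeds, with tops at (138,185), (153,184) and (169,184), in the rack whose clamp is at (127,230).

```bash
cat > m.py <<'E'
from h import *
for n in ("scene","side"):
    c=read_camera(n); W=pts(c); im=c["color"]; hsv=cv2.cvtColor(im,cv2.COLOR_BGR2HSV); H,S,V=[hsv[...,i].astype(int) for i in range(3)]; Z=W[...,2]
    print(n)
    def box(b):
        m=np.zeros(Z.shape,bool); m[b[1]:b[3],b[0]:b[2]]=1; return m
    jb,tb,rb=((235,180,292,250),(305,212,400,292),(110,170,215,255)) if n=="scene" else ((250,185,315,262),(235,158,305,208),(300,230,412,360))
    def rep(name,m):
        p=W[m][:,:2]; 
        if len(p)<8: print(name,len(p)); return
        (x,y),s,a=cv2.minAreaRect(p.astype(np.float32)); print(name,len(p),"med",np.median(p,0).round(1),"rect",np.round([x,y],1),np.round(s,1),round(a,1))
    rep("griptop",box(jb)&(abs(Z-146)<5)); rep("captop",box(jb)&(abs(Z-112)<5)); rep("jar",box(jb)&(Z>8)&(Z<72)); rep("jarall",box(jb)&(Z>72)&(Z<80))
    print("zmax",np.nanmax(Z[box(jb)]))
    rep("tray",box(tb)&(Z>2.5)&(Z<22)); rep("rim",box(tb)&(Z>13)&(Z<22))
    rep("board",box(rb)&(Z>31)&(Z<40)&(S>60)&(H<25)); rep("clamp",box(rb)&(H>100)&(H<125)&(S>120)&(V>40))
    m=box(rb)&(Z>150)&(Z<216); k,l,st,ce=cv2.connectedComponentsWithStats(m.astype(np.uint8))
    for i in range(1,k):
        if st[i,4]>5: print("reed",ce[i].round(1),np.nanmedian(W[l==i],0).round(1),np.nanmax(Z[l==i]))
c=read_camera("scene"); cv2.imwrite("pics/crop1.png",cv2.resize(c["color"][150:300,100:440],(800,353),interpolation=cv2.INTER_CUBIC))
E
python3 m.py
```

```text
scene
griptop 168 med [510.5  -1.6] rect [507.7  -1.8] [42.4 41.4] 13.4
captop 335 med [524.9   3.5] rect [512.   -2.1] [71.7 77.4] 16.5
jar 937 med [446.1  -4.3] rect [ 4.425e+02 -4.000e-01] [205.4 141.1] 24.7
jarall 140 med [539.3   9.4] rect [509.4  -2. ] [82.1 79.7] 22.8
zmax 150.14885405929954
tray 2717 med [537.6 250.4] rect [525.2 255.4] [260.6 267.9] 10.8
rim 477 med [542.1 247.9] rect [550.1 286.1] [233.9 157.7] 72.8
board 884 med [ 601.2 -242.9] rect [ 574.8 -261.4] [105.3 216.3] 10.6
clamp 233 med [nan nan] rect [ 632.6 -342.9] [59.5 17.9] 11.1
reed [138.7 190.1] [ 584.9 -303.9  183.5] 212.8491875121067
reed [153.7 190.2] [ 578.  -266.   185.1] 211.25387091286598
reed [168.9 191.1] [ 570.3 -229.3  186.5] 211.6005551084504
reed [210.8 253.3] [720.3 -76.6 178.3] 181.67560742178944
side
griptop 179 med [506.7  -7.3] rect [507.5  -3.3] [45.4 40.8] 72.3
captop 356 med [500.3 -20.4] rect [505.8  -8.6] [73.8 79.9] 68.6
jar 1095 med [486.3 -28.1] rect [505.3  66.3] [310.6 146.5] 77.2
jarall 187 med [492.3 -32.2] rect [507.4  -4.5] [82.6 82.9] 23.9
zmax 149.50572485779776
tray 1484 med [536.4 255.2] rect [538.9 264.2] [247.2 216.2] 74.2
rim 325 med [529.4 263.3] rect [538.7 247.4] [160.9 152.4] 72.0
board 1662 med [ 548.8 -296.3] rect [ 618.8 -218.3] [350.6 241. ] 76.9
clamp 372 med [nan nan] rect [ 625.6 -347.7] [57.8 20.5] 12.3
reed [346.4 249.4] [ 566.6 -234.8  183.9] 211.28733821158391
reed [357.2 261.7] [ 573.4 -272.   183.5] 210.75445440273518
reed [368.7 274.7] [ 580.1 -309.5  184.2] 212.02665472178887
```

View pics/crop1.png

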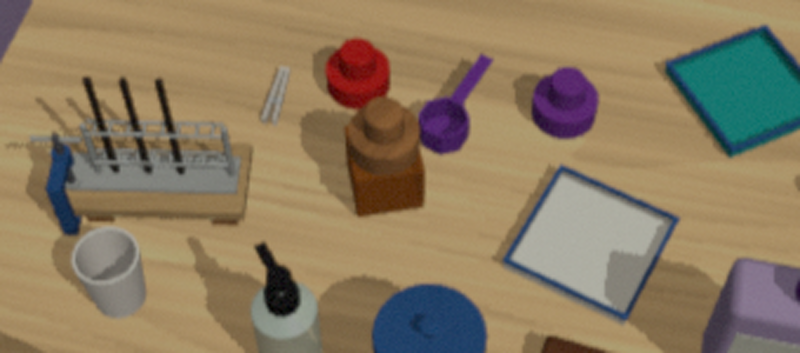

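The crop confirms the targets: brown cap on the amber jar at crop (383,140), white tray at crop (590,240), three dark reeds in the rack. The jar axis is at about (508,-2.5) and the tray at about (539,252). I'm moving over the cap.

```bash
python3 -m handwheel '[{"translation":[0.0465,-0.0345,0],"twist":[0,0,0],"jaw":0.094},{"translation":[0.0465,-0.0345,0],"twist":[0,0,0],"jaw":0.094},{"translation":[0.0465,-0.0345,0],"twist":[0,0,0],"jaw":0.094},{"translation":[0.0465,-0.0345,0],"twist":[0,0,0],"jaw":0.094},{"translation":[0.0465,-0.0345,0],"twist":[0,0,0],"jaw":0.094},{"translation":[0.0465,-0.0345,0],"twist":[0,0,0],"jaw":0.094},{"translation":[0.0465,-0.0345,0],"twist":[0,0,0],"jaw":0.094},{"translation":[0.0465,-0.0345,0],"twist":[0,0,0],"jaw":0.094},{"translation":[0.0465,-0.0345,0],"twist":[0,0,0],"jaw":0.094},{"translation":[0.0465,-0.0345,0],"twist":[0,0,0],"jaw":0.094},{"translation":[0,0,0],"twist":[0,0,10],"jaw":0.094},{"translation":[0,0,0],"twist":[0,0,10],"jaw":0.094},{"translation":[0,0,0],"twist":[0,0,10],"jaw":0.094},{"translation":[0,0,0],"twist":[0,0,10],"jaw":0.094},{"translation":[0,0,0],"twist":[0,0,10],"jaw":0.094},{"translation":[0,0,0],"twist":[0,0,10],"jaw":0.094},{"translation":[0,0,0],"twist":[0,0,0],"jaw":0.094},{"translation":[0,0,0],"twist":[0,0,0],"jaw":0.094}]'
cat > s.py <<'E'
from h import *
import sys
from scipy.spatial.transform import Rotation as S
o=r.observe(); q=o["eef_rot"]; R=S.from_quat(np.roll(q,-1)).as_matrix()
np.set_printoptions(suppress=True,precision=3)
print("t",o["time_s"],"tcp",o["tcp_pos"].round(1),"q",o["qpos"],"F",o["force"].round(1),"open",round(o["opening"]*94,1),"ff",round(o["finger_force"],1),"yaw",np.degrees(np.arctan2(R[1,0],R[0,0])).round(2),"tilt",np.degrees(np.arccos(-R[2,2])).round(2))
if len(sys.argv)>3:
    t=np.array([float(a) for a in sys.argv[1:4]]); print("go(tool mm)",(R.T@(t-o["tcp_pos"])).round(1))
E
python3 s.py 507.6 -2.6 112
python3 - <<'E'
from h import *
c=read_camera("wrist"); cv2.imwrite("pics/w1.png",c["color"])
E
```

```text
time_s: 2.5
tcp_pos: [508.1, -2.8, 205.4]
eef_rot: [0.0, 0.95, -0.312, -0.0]
force: [1.3, -0.5, -0.2]
opening: 1.002
finger_force: 0.0
t 2.5 tcp [508.1  -2.8 205.4] q [-0.117 -0.006  1.468 -0.     1.68   2.089] F [ 1.3 -0.5 -0.2] open 94.2 ff 0.0 yaw -36.38 tilt 0.01
go(tool mm) [-0.5  0.2 93.4]
```

View pics/w1.png

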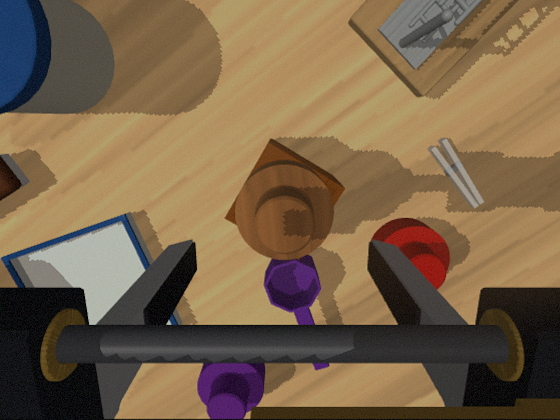

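Wrist view: the cap sits centred between the fingers at (287,212), with the scoop at (292,283) and the red decoy at (410,245) clear of them. The plate top is at 112, so I'll grip with the TCP at 117.

```bash
python3 -m handwheel '[{"translation":[0,0,0.03],"twist":[0,0,8.5],"jaw":0.07},{"translation":[0,0,0.03],"twist":[0,0,8.5],"jaw":0.07},{"translation":[0,0,0.028],"twist":[0,0,0],"jaw":0.07},{"translation":[0,0,0],"twist":[0,0,0],"jaw":0.07},{"translation":[0,0,0],"twist":[0,0,0],"jaw":0.02},{"translation":[0,0,0],"twist":[0,0,0],"jaw":0.02},{"translation":[0,0,0],"twist":[0,0,0],"jaw":0.02},{"translation":[0,0,0],"twist":[0,0,0],"jaw":0.02},{"translation":[0,0,0],"twist":[0,0,0],"jaw":0.02}]'; python3 s.py
python3 -m handwheel '[{"translation":[0,0,-0.0003],"twist":[0,0,-10],"jaw":0.02},{"translation":[0,0,-0.0003],"twist":[0,0,-10],"jaw":0.02},{"translation":[0,0,-0.0003],"twist":[0,0,-10],"jaw":0.02},{"translation":[0,0,-0.0003],"twist":[0,0,-10],"jaw":0.02},{"translation":[0,0,-0.0003],"twist":[0,0,-10],"jaw":0.02},{"translation":[0,0,-0.0003],"twist":[0,0,-10],"jaw":0.02}]'; python3 s.py
```

```text
time_s: 3.68
tcp_pos: [508.3, -3.4, 118.6]
eef_rot: [0.0, 0.893, -0.45, 0.001]
force: [-3.1, -2.5, 5.5]
opening: 0.463
finger_force: 30.0
t 3.675 tcp [508.3  -3.4 118.6] q [-0.117  0.028  1.606 -0.001  1.506  2.388] F [-3.1 -2.5  5.5] open 43.5 ff 30.0 yaw -53.53 tilt 0.09
time_s: 4.42
tcp_pos: [509.1, -1.9, 120.4]
eef_rot: [-0.001, 0.998, 0.059, 0.001]
force: [-1.1, 0.7, 4.3]
opening: 0.463
finger_force: 30.0
t 4.425 tcp [509.1  -1.9 120.4] q [-0.117  0.027  1.604  0.002  1.508  1.336] F [-1.1  0.7  4.3] open 43.5 ff 30.0 yaw 6.79 tilt 0.19
```

```bash
python3 -m handwheel '[{"translation":[0,0,-0.0003],"twist":[0,0,-10],"jaw":0.02},{"translation":[0,0,-0.0003],"twist":[0,0,-10],"jaw":0.02},{"translation":[0,0,-0.0003],"twist":[0,0,-10],"jaw":0.02},{"translation":[0,0,-0.0003],"twist":[0,0,-10],"jaw":0.02},{"translation":[0,0,-0.0003],"twist":[0,0,-10],"jaw":0.02},{"translation":[0,0,-0.0003],"twist":[0,0,-10],"jaw":0.02},{"translation":[0,0,-0.0003],"twist":[0,0,-10],"jaw":0.02},{"translation":[0,0,-0.0003],"twist":[0,0,-10],"jaw":0.02},{"translation":[0,0,-0.0003],"twist":[0,0,-10],"jaw":0.02},{"translation":[0,0,-0.0003],"twist":[0,0,-10],"jaw":0.02},{"translation":[0,0,-0.0003],"twist":[0,0,-10],"jaw":0.02},{"translation":[0,0,-0.0003],"twist":[0,0,-10],"jaw":0.02},{"translation":[0,0,-0.0003],"twist":[0,0,-10],"jaw":0.02},{"translation":[0,0,-0.0003],"twist":[0,0,-10],"jaw":0.02},{"translation":[0,0,-0.0003],"twist":[0,0,-10],"jaw":0.02},{"translation":[0,0,-0.0003],"twist":[0,0,-10],"jaw":0.02},{"translation":[0,0,-0.0003],"twist":[0,0,-10],"jaw":0.02},{"translation":[0,0,-0.0003],"twist":[0,0,-10],"jaw":0.02},{"translation":[0,0,-0.0003],"twist":[0,0,-10],"jaw":0.02},{"translation":[0,0,-0.0003],"twist":[0,0,-10],"jaw":0.02}]'; python3 s.py
python3 - <<'E'
from h import *
c=read_camera("wrist"); cv2.imwrite("pics/w2.png",c["color"])
E
```

```text
time_s: 6.92
tcp_pos: [509.0, -3.9, 125.8]
eef_rot: [0.001, -0.231, 0.973, -0.001]
force: [0.9, -4.0, 1.1]
opening: 0.464
finger_force: 30.0
t 6.925 tcp [509.   -3.9 125.8] q [-0.118  0.024  1.596 -0.002  1.519 -2.155] F [ 0.9 -4.   1.1] open 43.6 ff 30.0 yaw -153.24 tilt 0.19
```

View pics/w2.png

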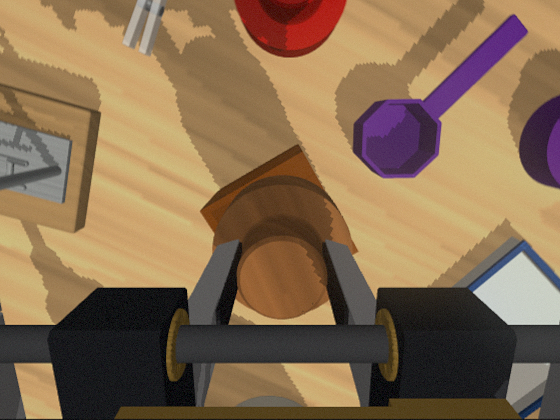

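The wrist view shows the cap held at (283,270). The jar's edge (200,210)-(298,147) suggests the jar was dragged round a bit. I'll release, wind back and check.

```bash
python3 -m handwheel '[{"translation":[0,0,0],"twist":[0,0,0],"jaw":0.07},{"translation":[0,0,0],"twist":[0,0,0],"jaw":0.07},{"translation":[0,0,0],"twist":[0,0,0],"jaw":0.07},{"translation":[0,0,0],"twist":[0,0,10.5],"jaw":0.07},{"translation":[0,0,0],"twist":[0,0,10.5],"jaw":0.07},{"translation":[0,0,0],"twist":[0,0,10.5],"jaw":0.07},{"translation":[0,0,0],"twist":[0,0,10.5],"jaw":0.07},{"translation":[0,0,0],"twist":[0,0,10.5],"jaw":0.07},{"translation":[0,0,0],"twist":[0,0,10.5],"jaw":0.07},{"translation":[0,0,0],"twist":[0,0,10.5],"jaw":0.07},{"translation":[0,0,0],"twist":[0,0,10.5],"jaw":0.07},{"translation":[0,0,0],"twist":[0,0,10.5],"jaw":0.07},{"translation":[0,0,0],"twist":[0,0,10.5],"jaw":0.07},{"translation":[0,0,0],"twist":[0,0,10.5],"jaw":0.07},{"translation":[0,0,0],"twist":[0,0,10.5],"jaw":0.07},{"translation":[0,0,0],"twist":[0,0,10.5],"jaw":0.07},{"translation":[0,0,0],"twist":[0,0,10.5],"jaw":0.07},{"translation":[0,0,0],"twist":[0,0,10.5],"jaw":0.07}]'
cat > j.py <<'E'
from h import *
for n,b in (("scene",(225,170,305,255)),("side",(245,180,325,265))):
    c=read_camera(n); W=pts(c); Z=W[...,2]; m=np.zeros(Z.shape,bool); m[b[1]:b[3],b[0]:b[2]]=1
    hsv=cv2.cvtColor(c["color"],cv2.COLOR_BGR2HSV).astype(int)
    amber=m&(hsv[...,0]<16)&(hsv[...,1]>150)
    for lo,hi in ((12,68),(70,80)):
        p=W[amber&(Z>lo)&(Z<hi)][:,:2]
        p=p[np.linalg.norm(p-[508,-3],axis=1)<75] if len(p) else p
        if len(p)>8:
            a=cv2.minAreaRect(p.astype(np.float32)); print(n,lo,len(p),np.round(a[0],1),np.round(a[1],1),round(a[2],1))
E
python3 j.py; python3 s.py
```

```text
time_s: 9.22
tcp_pos: [508.1, -2.5, 125.1]
eef_rot: [-0.0, 0.911, 0.412, -0.0]
force: [0.1, -0.6, -0.4]
opening: 0.746
finger_force: 0.0
scene 12 445 [542.2   1.3] [ 59.7 110. ] 10.9
scene 70 193 [515.   -4.4] [81.4 80.3] 57.1
side 12 568 [511.6 -35.3] [103.3  52. ] 4.5
side 70 225 [512.1  -8.9] [79.7 79.2] 57.1
t 9.325 tcp [508.1  -2.6 125.1] q [-0.117  0.024  1.597  0.     1.521  0.599] F [ 0.7 -0.4  0.1] open 70.1 ff 0.0 yaw 48.97 tilt 0.02
```

The jar has yawed from 23° to 57°, which is harmless. I'll continue the second bite.

```bash
python3 -m handwheel '[{"translation":[0,0,0],"twist":[0,0,10.2],"jaw":0.07},{"translation":[0,0,0],"twist":[0,0,10.2],"jaw":0.07},{"translation":[0,0,0],"twist":[0,0,10.2],"jaw":0.07},{"translation":[0,0,0],"twist":[0,0,10.2],"jaw":0.07},{"translation":[0,0,0],"twist":[0,0,10.2],"jaw":0.07},{"translation":[0,0,0],"twist":[0,0,10.2],"jaw":0.07},{"translation":[0,0,0],"twist":[0,0,10.2],"jaw":0.07},{"translation":[0,0,0],"twist":[0,0,10.2],"jaw":0.07},{"translation":[0,0,0],"twist":[0,0,10.2],"jaw":0.07},{"translation":[0,0,0],"twist":[0,0,10.2],"jaw":0.07},{"translation":[0,0,0],"twist":[0,0,0],"jaw":0.02},{"translation":[0,0,0],"twist":[0,0,0],"jaw":0.02},{"translation":[0,0,0],"twist":[0,0,0],"jaw":0.02},{"translation":[0,0,0],"twist":[0,0,0],"jaw":0.02},{"translation":[0,0,0],"twist":[0,0,0],"jaw":0.02}]'; python3 s.py
python3 -m handwheel '[{"translation":[0,0,-0.00028],"twist":[0,0,-10],"jaw":0.02},{"translation":[0,0,-0.00028],"twist":[0,0,-10],"jaw":0.02},{"translation":[0,0,-0.00028],"twist":[0,0,-10],"jaw":0.02},{"translation":[0,0,-0.00028],"twist":[0,0,-10],"jaw":0.02},{"translation":[0,0,-0.00028],"twist":[0,0,-10],"jaw":0.02},{"translation":[0,0,-0.00028],"twist":[0,0,-10],"jaw":0.02},{"translation":[0,0,-0.00028],"twist":[0,0,-10],"jaw":0.02},{"translation":[0,0,-0.00028],"twist":[0,0,-10],"jaw":0.02},{"translation":[0,0,-0.00028],"twist":[0,0,-10],"jaw":0.02},{"translation":[0,0,-0.00028],"twist":[0,0,-10],"jaw":0.02},{"translation":[0,0,-0.00028],"twist":[0,0,-10],"jaw":0.02},{"translation":[0,0,-0.00028],"twist":[0,0,-10],"jaw":0.02},{"translation":[0,0,-0.00028],"twist":[0,0,-10],"jaw":0.02}]'; python3 s.py
python3 -m handwheel '[{"translation":[0,0,-0.00028],"twist":[0,0,-10],"jaw":0.02},{"translation":[0,0,-0.00028],"twist":[0,0,-10],"jaw":0.02},{"translation":[0,0,-0.00028],"twist":[0,0,-10],"jaw":0.02},{"translation":[0,0,-0.00028],"twist":[0,0,-10],"jaw":0.02},{"translation":[0,0,-0.00028],"twist":[0,0,-10],"jaw":0.02},{"translation":[0,0,-0.00028],"twist":[0,0,-10],"jaw":0.02},{"translation":[0,0,-0.00028],"twist":[0,0,-10],"jaw":0.02},{"translation":[0,0,-0.00028],"twist":[0,0,-10],"jaw":0.02},{"translation":[0,0,-0.00028],"twist":[0,0,-10],"jaw":0.02},{"translation":[0,0,-0.00028],"twist":[0,0,-10],"jaw":0.02},{"translation":[0,0,-0.00028],"twist":[0,0,-10],"jaw":0.02},{"translation":[0,0,-0.00028],"twist":[0,0,-10],"jaw":0.02},{"translation":[0,0,-0.00028],"twist":[0,0,-10],"jaw":0.02},{"translation":[0,0,-0.00028],"twist":[0,0,-10],"jaw":0.02}]'; python3 s.py; python3 j.py
```

```text
time_s: 11.2
tcp_pos: [508.7, -2.6, 125.5]
eef_rot: [-0.0, 0.895, -0.446, 0.001]
force: [2.0, -0.2, 1.4]
opening: 0.467
finger_force: 30.0
t 11.2 tcp [508.7  -2.6 125.5] q [-0.117  0.024  1.596  0.     1.52   2.379] F [ 2.  -0.2  1.4] open 43.9 ff 30.0 yaw -52.98 tilt 0.08
time_s: 12.82
tcp_pos: [509.2, -3.1, 129.3]
eef_rot: [0.001, 0.781, 0.625, 0.001]
force: [3.1, 0.6, -0.2]
opening: 0.466
finger_force: 30.0
t 12.825 tcp [509.2  -3.1 129.3] q [-0.117  0.022  1.59  -0.     1.526  0.104] F [ 3.1  0.6 -0.2] open 43.8 ff 30.0 yaw 77.3 tilt 0.16
time_s: 14.58
tcp_pos: [507.0, -1.8, 132.7]
eef_rot: [-0.001, -0.32, 0.947, 0.001]
force: [-2.1, 1.4, 2.5]
opening: 0.459
finger_force: 30.0
t 14.575 tcp [507.   -1.8 132.7] q [-0.117  0.02   1.586  0.002  1.539 -2.339] F [-2.1  1.4  2.5] open 43.1 ff 30.0 yaw -142.67 tilt 0.21
scene 12 401 [527.4  14.3] [ 58.8 109.8] 40.8
scene 70 202 [510.3  -2.8] [80.1 77.7] 83.7
side 12 558 [484.1 -22.9] [ 57.2 109. ] 40.2
side 70 204 [504.   -7.7] [77.  76.8] 83.7
```

About 469° is done of roughly 690°. One more bite should free it.

```bash
python3 -m handwheel '[{"translation":[0,0,0],"twist":[0,0,0],"jaw":0.07},{"translation":[0,0,0],"twist":[0,0,0],"jaw":0.07},{"translation":[0,0,0],"twist":[0,0,0],"jaw":0.07},{"translation":[0,0,0],"twist":[0,0,10.5],"jaw":0.07},{"translation":[0,0,0],"twist":[0,0,10.5],"jaw":0.07},{"translation":[0,0,0],"twist":[0,0,10.5],"jaw":0.07},{"translation":[0,0,0],"twist":[0,0,10.5],"jaw":0.07},{"translation":[0,0,0],"twist":[0,0,10.5],"jaw":0.07},{"translation":[0,0,0],"twist":[0,0,10.5],"jaw":0.07},{"translation":[0,0,0],"twist":[0,0,10.5],"jaw":0.07},{"translation":[0,0,0],"twist":[0,0,10.5],"jaw":0.07},{"translation":[0,0,0],"twist":[0,0,10.5],"jaw":0.07},{"translation":[0,0,0],"twist":[0,0,10.5],"jaw":0.07},{"translation":[0,0,0],"twist":[0,0,10.5],"jaw":0.07},{"translation":[0,0,0],"twist":[0,0,10.5],"jaw":0.07},{"translation":[0,0,0],"twist":[0,0,10.5],"jaw":0.07},{"translation":[0,0,0],"twist":[0,0,10.5],"jaw":0.07},{"translation":[0,0,0],"twist":[0,0,10.5],"jaw":0.07},{"translation":[0,0,0],"twist":[0,0,10.5],"jaw":0.07}]'
python3 -m handwheel '[{"translation":[0,0,0],"twist":[0,0,10.4],"jaw":0.07},{"translation":[0,0,0],"twist":[0,0,10.4],"jaw":0.07},{"translation":[0,0,0],"twist":[0,0,10.4],"jaw":0.07},{"translation":[0,0,0],"twist":[0,0,10.4],"jaw":0.07},{"translation":[0,0,0],"twist":[0,0,10.4],"jaw":0.07},{"translation":[0,0,0],"twist":[0,0,10.4],"jaw":0.07},{"translation":[0,0,0],"twist":[0,0,10.4],"jaw":0.07},{"translation":[0,0,0],"twist":[0,0,10.4],"jaw":0.07},{"translation":[0,0,0],"twist":[0,0,10.4],"jaw":0.07},{"translation":[0,0,0],"twist":[0,0,10.4],"jaw":0.07},{"translation":[0,0,0],"twist":[0,0,0],"jaw":0.02},{"translation":[0,0,0],"twist":[0,0,0],"jaw":0.02},{"translation":[0,0,0],"twist":[0,0,0],"jaw":0.02},{"translation":[0,0,0],"twist":[0,0,0],"jaw":0.02},{"translation":[0,0,0],"twist":[0,0,0],"jaw":0.02}]'; python3 s.py
python3 -m handwheel '[{"translation":[0,0,-0.00028],"twist":[0,0,-10],"jaw":0.02},{"translation":[0,0,-0.00028],"twist":[0,0,-10],"jaw":0.02},{"translation":[0,0,-0.00028],"twist":[0,0,-10],"jaw":0.02},{"translation":[0,0,-0.00028],"twist":[0,0,-10],"jaw":0.02},{"translation":[0,0,-0.00028],"twist":[0,0,-10],"jaw":0.02},{"translation":[0,0,-0.00028],"twist":[0,0,-10],"jaw":0.02},{"translation":[0,0,-0.00028],"twist":[0,0,-10],"jaw":0.02},{"translation":[0,0,-0.00028],"twist":[0,0,-10],"jaw":0.02},{"translation":[0,0,-0.00028],"twist":[0,0,-10],"jaw":0.02},{"translation":[0,0,-0.00028],"twist":[0,0,-10],"jaw":0.02},{"translation":[0,0,-0.00028],"twist":[0,0,-10],"jaw":0.02},{"translation":[0,0,-0.00028],"twist":[0,0,-10],"jaw":0.02},{"translation":[0,0,-0.00028],"twist":[0,0,-10],"jaw":0.02},{"translation":[0,0,-0.00028],"twist":[0,0,-10],"jaw":0.02},{"translation":[0,0,-0.00028],"twist":[0,0,-10],"jaw":0.02},{"translation":[0,0,-0.00028],"twist":[0,0,-10],"jaw":0.02},{"translation":[0,0,-0.00028],"twist":[0,0,-10],"jaw":0.02},{"translation":[0,0,-0.00028],"twist":[0,0,-10],"jaw":0.02},{"translation":[0,0,-0.00028],"twist":[0,0,-10],"jaw":0.02},{"translation":[0,0,-0.00028],"twist":[0,0,-10],"jaw":0.02}]'; python3 s.py; python3 j.py
```

```text
time_s: 17.05
tcp_pos: [508.3, -2.9, 132.8]
eef_rot: [0.0, 0.911, 0.411, 0.0]
force: [-0.2, 0.3, 1.2]
opening: 0.745
finger_force: 0.0
time_s: 18.92
tcp_pos: [507.4, -3.1, 133.0]
eef_rot: [0.001, 0.887, -0.462, -0.001]
force: [-5.0, -2.0, 4.2]
opening: 0.464
finger_force: 30.0
t 18.925 tcp [507.4  -3.1 133. ] q [-0.117  0.02   1.586 -0.001  1.538  2.414] F [-5.  -2.   4.2] open 43.7 ff 30.0 yaw -55.01 tilt 0.11
time_s: 21.42
tcp_pos: [508.3, -3.1, 138.5]
eef_rot: [0.0, 0.298, 0.954, -0.0]
force: [-2.5, -1.2, 1.5]
opening: 0.464
finger_force: 29.9
t 21.425 tcp [508.3  -3.1 138.5] q [-0.117  0.017  1.577 -0.001  1.547 -1.082] F [-2.5 -1.2  1.5] open 43.6 ff 29.9 yaw 145.28 tilt 0.05
scene 12 311 [551.    4.3] [ 9. 76.] 13.0
scene 70 164 [ 5.311e+02 -2.000e-01] [51.3 75.4] 12.4
side 12 634 [496.6 -28.1] [ 57.5 109.4] 58.5
side 70 231 [511.1  -7.2] [78.7 82.4] 14.1
```

```bash
python3 -m handwheel '[{"translation":[0,0,-0.0003],"twist":[0,0,-10],"jaw":0.02},{"translation":[0,0,-0.0003],"twist":[0,0,-10],"jaw":0.02},{"translation":[0,0,-0.0003],"twist":[0,0,-10],"jaw":0.02},{"translation":[0,0,-0.0003],"twist":[0,0,-10],"jaw":0.02},{"translation":[0,0,-0.0003],"twist":[0,0,-10],"jaw":0.02},{"translation":[0,0,-0.0003],"twist":[0,0,-10],"jaw":0.02},{"translation":[0,0,0],"twist":[0,0,0],"jaw":0.02}]'; python3 s.py
python3 -m handwheel '[{"translation":[0,0,-0.002],"twist":[0,0,0],"jaw":0.02},{"translation":[0,0,-0.002],"twist":[0,0,0],"jaw":0.02},{"translation":[0,0,0],"twist":[0,0,0],"jaw":0.02}]'; python3 s.py
```

```text
time_s: 22.4
tcp_pos: [509.7, -2.9, 140.5]
eef_rot: [0.002, -0.214, 0.977, -0.001]
force: [2.5, -2.5, -0.5]
opening: 0.461
finger_force: 29.9
t 22.4 tcp [509.7  -2.9 140.5] q [-0.117  0.017  1.574  0.     1.548 -2.12 ] F [ 2.5 -2.5 -0.5] open 43.3 ff 29.9 yaw -155.27 tilt 0.22
time_s: 22.78
tcp_pos: [507.8, -2.2, 144.1]
eef_rot: [-0.0, -0.216, 0.976, 0.001]
force: [0.4, 0.6, -1.3]
opening: 0.461
finger_force: 30.0
t 22.775 tcp [507.8  -2.2 144.1] q [-0.117  0.014  1.569  0.001  1.56  -2.123] F [ 0.4  0.6 -1.3] open 43.3 ff 30.0 yaw -155.06 tilt 0.08
```

Free: the load is only about 1.3 N. Lift straight up and re-measure the tray.

```bash
python3 -m handwheel '[{"translation":[0,0,-0.01],"twist":[0,0,0],"jaw":0.02},{"translation":[0,0,-0.02],"twist":[0,0,0],"jaw":0.02},{"translation":[0,0,-0.03],"twist":[0,0,0],"jaw":0.02},{"translation":[0,0,0],"twist":[0,0,0],"jaw":0.02},{"translation":[0,0,0],"twist":[0,0,0],"jaw":0.02}]'
cat > t.py <<'E'
from h import *
for n,b in (("scene",(290,200,410,310)),("side",(225,150,315,215))):
    c=read_camera(n); W=pts(c); Z=W[...,2]; cv2.imwrite(f"pics/{n}_t.png",c["color"])
    hsv=cv2.cvtColor(c["color"],cv2.COLOR_BGR2HSV).astype(int)
    m=np.zeros(Z.shape,bool); m[b[1]:b[3],b[0]:b[2]]=1
    w=(m&(hsv[...,1]<50)&(hsv[...,2]>90)&(Z<25)).astype(np.uint8)
    k,l,st,ce=cv2.connectedComponentsWithStats(w); i=1+np.argmax(st[1:,4])
    p=np.array([ray(c,u,v,4)[:2] for v,u in np.argwhere(l==i)]); a=cv2.minAreaRect(p.astype(np.float32))
    print(n,"floor",np.round(a[0],1),np.round(a[1],1),round(a[2],1))
    e=m&(hsv[...,0]>95)&(hsv[...,0]<125)&(hsv[...,1]>90)&(Z<30)
    k,l,st,ce=cv2.connectedComponentsWithStats(e.astype(np.uint8),connectivity=8); i=1+np.argmax(st[1:,4])
    p=np.array([ray(c,u,v,18)[:2] for v,u in np.argwhere(l==i)]); a=cv2.minAreaRect(p.astype(np.float32))
    print(n,"rim",np.round(a[0],1),np.round(a[1],1),round(a[2],1))
E
python3 t.py; python3 s.py 538 252 200
```

```text
time_s: 23.4
tcp_pos: [507.8, -2.7, 203.5]
eef_rot: [-0.0, -0.216, 0.976, 0.0]
force: [-0.2, 0.0, -0.7]
opening: 0.465
finger_force: 30.0
scene floor [532.6 248.3] [143.6 142.3] 72.9
scene rim [541.4 247.1] [150. 150.] 73.0
side floor [510.4 270.4] [141.   78.4] 72.1
side rim [496.2 306.5] [112.5  55.7] 33.0
t 23.5 tcp [507.4  -2.6 202.6] q [-0.117 -0.005  1.472  0.     1.677 -2.124] F [ 0.8 -0.1 -1.4] open 43.4 ff 30.0 yaw -155.02 tilt 0.16
go(tool mm) [-135.3  217.9    2.6]
```

View pics/scene_t.png

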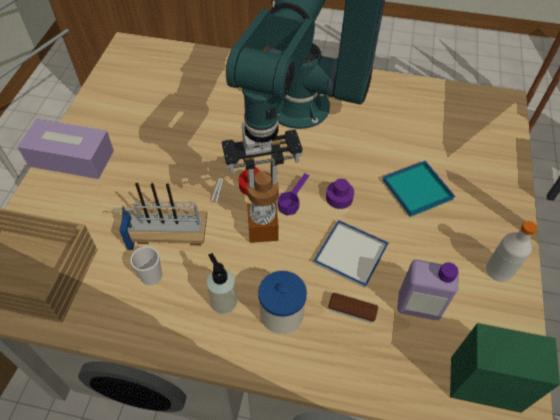

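The scene view shows the cap held above the open chrome neck at (262,213). The tray is unmoved at (351,252), centre about (540,249), and the softener's at (427,290). I'll carry the cap over.

```bash
python3 -m handwheel '[{"translation":[-0.0136,0.0214,0],"twist":[0,0,0],"jaw":0.02},{"translation":[-0.0272,0.0428,0],"twist":[0,0,0],"jaw":0.02},{"translation":[-0.0272,0.0428,0],"twist":[0,0,0],"jaw":0.02},{"translation":[-0.0272,0.0428,0],"twist":[0,0,0],"jaw":0.02},{"translation":[-0.0272,0.0428,0],"twist":[0,0,0],"jaw":0.02},{"translation":[-0.0136,0.0214,0],"twist":[0,0,0],"jaw":0.02},{"translation":[0,0,0],"twist":[0,0,0],"jaw":0.02},{"translation":[0,0,0],"twist":[0,0,0],"jaw":0.02}]'; python3 s.py 540 249 48
python3 - <<'E'
from h import *
c=read_camera("side"); W=pts(c); b=W[85:155,272:305].reshape(-1,3); b=b[(b[:,2]>100)&(b[:,2]<215)&(b[:,1]<600)]
print(b.min(0),b.max(0),np.median(b,0))
c=read_camera("wrist"); cv2.imwrite("pics/w3.png",c["color"])
E
```

```text
time_s: 24.5
tcp_pos: [540.7, 247.8, 203.2]
eef_rot: [-0.001, -0.216, 0.976, -0.0]
force: [-0.8, -0.9, -1.2]
opening: 0.459
finger_force: 30.0
t 24.5 tcp [540.7 247.8 203.2] q [ 0.335  0.189  1.261 -0.001  1.694 -1.672] F [-0.8 -0.9 -1.2] open 43.2 ff 30.0 yaw -155.04 tilt 0.13
go(tool mm) [ -0.2   1.5 155.2]
[536.33987804 203.49757504 100.07175594] [687.00272381 433.39466603 214.70643999] [636.39498833 380.66504964 161.23921452]
```

View pics/w3.png

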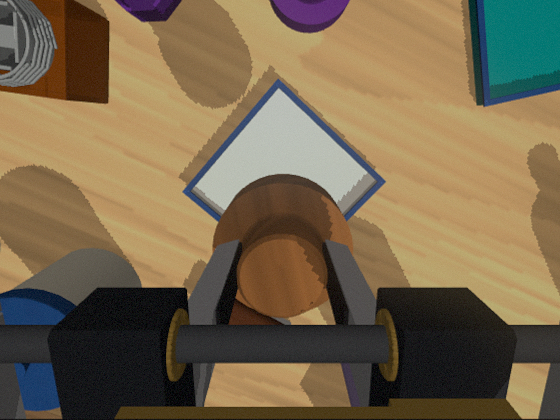

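The wrist view shows the cap over the tray (tray corners (280,82), (383,182), (184,190)). Clearances are fine, so I'm lowering.

```bash
python3 -m handwheel '[{"translation":[0,0.001,0.04],"twist":[0,0,0],"jaw":0.02},{"translation":[0,0,0.05],"twist":[0,0,0],"jaw":0.02},{"translation":[0,0,0.04],"twist":[0,0,0],"jaw":0.02},{"translation":[0,0,0.02],"twist":[0,0,0],"jaw":0.02},{"translation":[0,0,0.004],"twist":[0,0,0],"jaw":0.02},{"translation":[0,0,0.0],"twist":[0,0,0],"jaw":0.02},{"translation":[0,0,0.002],"twist":[0,0,0],"jaw":0.02},{"translation":[0,0,0],"twist":[0,0,0],"jaw":0.02}]'; python3 s.py
```

```text
time_s: 25.6
tcp_pos: [541.3, 249.7, 49.3]
eef_rot: [0.001, -0.216, 0.976, 0.0]
force: [0.2, -0.0, 0.3]
opening: 0.462
finger_force: 30.0
t 25.6 tcp [541.3 249.7  49.3] q [ 0.337  0.266  1.479 -0.     1.395 -1.67 ] F [ 0.2 -0.   0.3] open 43.4 ff 30.0 yaw -155.02 tilt 0.11
```

```bash
python3 -m handwheel '[{"translation":[0,0,0.002],"twist":[0,0,0],"jaw":0.02},{"translation":[0,0,0],"twist":[0,0,0],"jaw":0.02}]'; python3 -m handwheel '[{"translation":[0,0,0.0015],"twist":[0,0,0],"jaw":0.02},{"translation":[0,0,0],"twist":[0,0,0],"jaw":0.02}]';python3 -m handwheel '[{"translation":[0,0,0.0015],"twist":[0,0,0],"jaw":0.02},{"translation":[0,0,0],"twist":[0,0,0],"jaw":0.02}]'
```

```text
time_s: 25.85
tcp_pos: [540.6, 249.6, 46.2]
eef_rot: [-0.0, -0.216, 0.976, -0.0]
force: [-0.2, 0.5, -1.2]
opening: 0.465
finger_force: 30.0
time_s: 26.1
tcp_pos: [540.7, 249.6, 44.7]
eef_rot: [0.0, -0.216, 0.976, -0.0]
force: [-0.0, 0.7, -0.7]
opening: 0.461
finger_force: 30.0
time_s: 26.35
tcp_pos: [540.9, 249.7, 44.7]
eef_rot: [0.0, -0.216, 0.976, 0.0]
force: [-2.4, -0.1, 4.6]
opening: 0.464
finger_force: 30.0
```

The cap touched the tray floor. Release and lift.

```bash
python3 -m handwheel '[{"translation":[0,0,0],"twist":[0,0,0],"jaw":0.064},{"translation":[0,0,0],"twist":[0,0,0],"jaw":0.064},{"translation":[0,0,0],"twist":[0,0,0],"jaw":0.064},{"translation":[0,0,-0.03],"twist":[0,0,0],"jaw":0.064},{"translation":[0,0,-0.06],"twist":[0,0,0],"jaw":0.05},{"translation":[0,0,-0.06],"twist":[0,0,0],"jaw":0.03},{"translation":[0,0,-0.055],"twist":[0,0,0],"jaw":0.03},{"translation":[0,0,0],"twist":[0,0,0],"jaw":0.03}]'; python3 s.py 563 -269 250
cat > reeds.py <<'E'
from h import *
T={}
for n,b in (("scene",(100,165,215,235)),("side",(320,225,400,310))):
    c=read_camera(n); W=pts(c); Z=W[...,2]; m=np.zeros(Z.shape,bool); m[b[1]:b[3],b[0]:b[2]]=1
    k,l,st,ce=cv2.connectedComponentsWithStats((m&(Z>150)&(Z<216)).astype(np.uint8))
    for i in range(1,k):
        if st[i,4]<15: continue
        P=W[l==i]; P=P[np.linalg.norm(P[:,:2]-np.median(P[:,:2],0),axis=1)<15]
        # axis by line fit of xy against z
        a=np.polyfit(P[:,2],P[:,:2],1); v=np.array(c["xyz"])[:2]-np.median(P[:,:2],0); v/=np.linalg.norm(v)
        print(n,ce[i].round(),st[i,4],"surf@190",(a[0]*190+a[1]).round(1),"axis@190",(a[0]*190+a[1]-4*v).round(1),"slope",a[0].round(3))
E
python3 reeds.py
```

```text
time_s: 27.35
tcp_pos: [543.0, 250.4, 255.1]
eef_rot: [0.006, -0.216, 0.976, 0.001]
force: [-0.8, 0.4, -1.0]
opening: 0.328
finger_force: 0.0
t 27.35 tcp [543.  250.4 255.1] q [ 0.337  0.182  1.168 -0.     1.78  -1.67 ] F [-0.8  0.4 -1. ] open 30.8 ff 0.0 yaw -155.02 tilt 0.71
go(tool mm) [ 201.3 -479.2    3.3]
scene [139. 190.] 61 surf@190 [ 584.8 -303.6] axis@190 [ 581.5 -305.9] slope [-0.031 -0.015]
scene [154. 190.] 63 surf@190 [ 576.9 -267. ] axis@190 [ 573.5 -269.2] slope [-0.045 -0.036]
scene [169. 191.] 59 surf@190 [ 570.6 -229.3] axis@190 [ 567.1 -231.3] slope [-0.031 -0.021]
side [346. 249.] 104 surf@190 [ 566.7 -234.3] axis@190 [ 568.5 -230.7] slope [0.007 0.028]
side [357. 262.] 108 surf@190 [ 573.9 -271.4] axis@190 [ 575.8 -267.9] slope [0.016 0.031]
side [369. 275.] 113 surf@190 [ 580.8 -308.8] axis@190 [ 582.9 -305.4] slope [0.01 0.02]
```

Three reed axes at z=190, from both views: A (582,-305.5), B (574.7,-268.5), C (567.8,-231). I'll go above C and turn so the fingers close across the row.

```bash
python3 -m handwheel '[{"translation":[0.0201,-0.0496,0],"twist":[0,0,0],"jaw":0.03},{"translation":[0.0201,-0.0496,0],"twist":[0,0,0],"jaw":0.03},{"translation":[0.0201,-0.0496,0],"twist":[0,0,0],"jaw":0.03},{"translation":[0.0201,-0.0496,0],"twist":[0,0,0],"jaw":0.03},{"translation":[0.0201,-0.0496,0],"twist":[0,0,0],"jaw":0.03},{"translation":[0.0201,-0.0496,0],"twist":[0,0,0],"jaw":0.03},{"translation":[0.0201,-0.0496,0],"twist":[0,0,0],"jaw":0.03},{"translation":[0.0201,-0.0496,0],"twist":[0,0,0],"jaw":0.03},{"translation":[0.0201,-0.0496,0],"twist":[0,0,0],"jaw":0.03},{"translation":[0,0,0],"twist":[0,0,10.4],"jaw":0.03},{"translation":[0,0,0],"twist":[0,0,10.4],"jaw":0.03},{"translation":[0,0,0],"twist":[0,0,10.4],"jaw":0.03},{"translation":[0,0,0],"twist":[0,0,10.4],"jaw":0.03},{"translation":[0,0,0],"twist":[0,0,10.4],"jaw":0.03},{"translation":[0,0,0],"twist":[0,0,10.4],"jaw":0.03},{"translation":[0,0,0],"twist":[0,0,10.4],"jaw":0.03},{"translation":[0,0,0],"twist":[0,0,10.4],"jaw":0.03},{"translation":[0,0,0],"twist":[0,0,10.4],"jaw":0.03},{"translation":[0,0,0],"twist":[0,0,10.4],"jaw":0.03},{"translation":[0,0,0],"twist":[0,0,0],"jaw":0.03}]'; python3 s.py 567.8 -231 171
python3 - <<'E'
from h import *
c=read_camera("wrist"); cv2.imwrite("pics/w4.png",c["color"])
E
```

```text
time_s: 29.95
tcp_pos: [564.4, -231.1, 245.2]
eef_rot: [-0.002, 0.635, 0.772, -0.001]
force: [-0.4, 0.2, 0.0]
opening: 0.322
finger_force: 0.0
t 29.95 tcp [ 564.4 -231.1  245.2] q [-0.482  0.223  1.139 -0.     1.785 -0.675] F [-0.4  0.2  0. ] open 30.2 ff 0.0 yaw 101.1 tilt 0.29
go(tool mm) [-0.8  3.7 74.2]
```

View pics/w4.png

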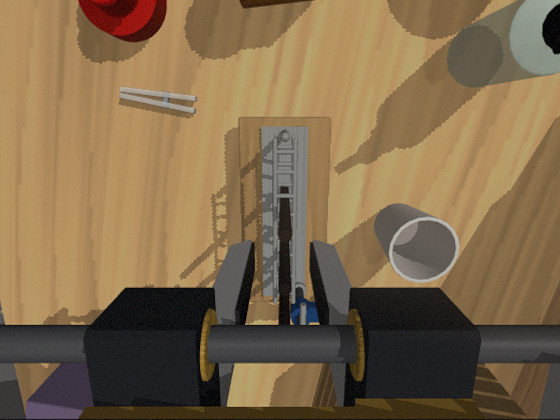

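The wrist view shows the reeds in line at column 285 between the fingers (248 and 322), with C's top nearest at about (285,215). Descend, grip and lift.

```bash
python3 -m handwheel '[{"translation":[-0.001,0.0035,0],"twist":[0,0,0],"jaw":0.03},{"translation":[0,0,0.03],"twist":[0,0,0],"jaw":0.03},{"translation":[0,0,0.03],"twist":[0,0,0],"jaw":0.03},{"translation":[0,0,0.014],"twist":[0,0,0],"jaw":0.03},{"translation":[0,0,0],"twist":[0,0,0],"jaw":0.03},{"translation":[0,0,0],"twist":[0,0,0],"jaw":0.0},{"translation":[0,0,0],"twist":[0,0,0],"jaw":0.0},{"translation":[0,0,0],"twist":[0,0,0],"jaw":0.0},{"translation":[0,0,0],"twist":[0,0,0],"jaw":0.0}]'; python3 s.py
python3 -m handwheel '[{"translation":[0,0,-0.01],"twist":[0,0,0],"jaw":0.0},{"translation":[0,0,-0.025],"twist":[0,0,0],"jaw":0.0},{"translation":[0,0,-0.03],"twist":[0,0,0],"jaw":0.0},{"translation":[0,0,-0.03],"twist":[0,0,0],"jaw":0.0},{"translation":[0,0,-0.02],"twist":[0,0,0],"jaw":0.0},{"translation":[0,0,0],"twist":[0,0,0],"jaw":0.0},{"translation":[0,0,0],"twist":[0,0,0],"jaw":0.0}]'; python3 s.py; python3 j.py
python3 - <<'E'
from h import *
a=read_camera("scene"); b=read_camera("side"); 
cv2.imwrite("pics/two.png",np.hstack([cv2.resize(a["color"][140:290,90:310],(400,273)),cv2.resize(b["color"][170:320,240:460],(400,273))]))
E
```

```text
time_s: 31.12
tcp_pos: [569.1, -232.2, 175.7]
eef_rot: [0.001, 0.636, 0.771, -0.0]
force: [-0.8, 0.4, 4.1]
opening: 0.083
finger_force: 30.0
t 31.125 tcp [ 569.1 -232.2  175.7] q [-0.479  0.237  1.259 -0.001  1.644 -0.671] F [-0.8  0.4  4.1] open 7.8 ff 30.0 yaw 100.98 tilt 0.12
time_s: 32.0
tcp_pos: [568.7, -231.6, 288.1]
eef_rot: [-0.001, 0.636, 0.772, -0.0]
force: [-0.3, -0.4, -0.4]
opening: 0.088
finger_force: 30.0
t 32.0 tcp [ 568.7 -231.6  288.1] q [-0.479  0.235  1.04   0.     1.868 -0.671] F [-0.3 -0.4 -0.4] open 8.3 ff 30.0 yaw 100.98 tilt 0.09
scene 12 329 [549.6  -1.8] [87.  38.5] 81.0
scene 70 182 [516.   -3.3] [79.3 79. ] 16.2
side 12 635 [499.3 -28.6] [ 58.1 109.7] 61.6
side 70 241 [511.5  -7.1] [78.  80.4] 16.8
```

View pics/two.png

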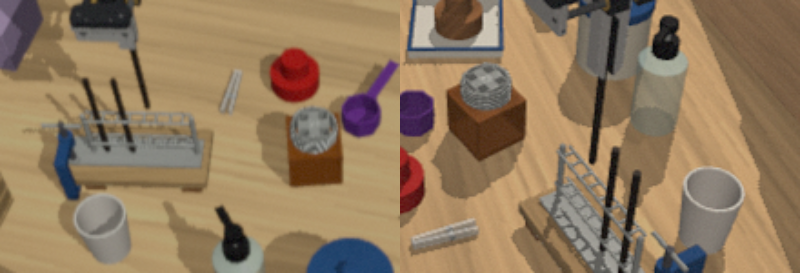

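The crop shows reed C held vertical under the gripper (left 140,80; right 600,85), two reeds still in the rack, and the open lattice neck. Now I need an accurate mouth centre.

```bash
cat > neck.py <<'E'
from h import *
for n in ("scene","side"):
    c=read_camera(n); W=pts(c); Z=W[...,2]; d=np.linalg.norm(W[...,:2]-[509,-4],axis=-1)
    p=W[(abs(Z-105)<3)&(d<45)][:,:2]; q=W[(Z>85)&(Z<102)&(d<50)]
    print(n,len(p),np.round(cv2.minEnclosingCircle(p.astype(np.float32)),1) if 0 else cv2.minEnclosingCircle(p.astype(np.float32)), cv2.minAreaRect(p.astype(np.float32)))
    # thread side: fit circle R35
    from scipy.optimize import least_squares
    if len(q)>20:
        s=least_squares(lambda x:np.hypot(q[:,0]-x[0],q[:,1]-x[1])-x[2],[509,-4,34],loss="soft_l1"); print(" cyl",s.x.round(1),len(q))
    u0,v0=(225,170) if n=="scene" else (245,180)
    cv2.imwrite(f"pics/neck_{n}.png",cv2.resize(c["color"][v0:v0+60,u0:u0+75],None,fx=5,fy=5,interpolation=cv2.INTER_CUBIC))
a=cv2.imread("pics/neck_scene.png");b=cv2.imread("pics/neck_side.png"); cv2.imwrite("pics/neck.png",np.hstack([a,b]))
E
python3 neck.py
```

```text
scene 231 ((514.6317138671875, -3.3288938999176025), 35.83755874633789) ((513.4910278320312, -2.1937789916992188), (66.67040252685547, 66.09588623046875), 13.56893539428711)
 cyl [514.6  -3.1  29.8] 250
side 289 ((512.988037109375, -4.7696075439453125), 36.01930236816406) ((513.6442260742188, -4.743766784667969), (68.21508026123047, 63.16124725341797), 19.189945220947266)
 cyl [513.4  -7.6  29.8] 249
```

View pics/neck.png

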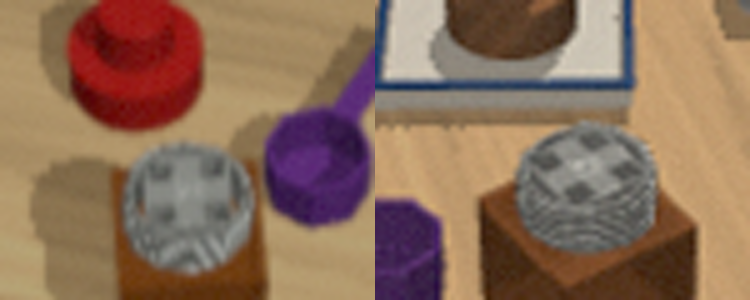

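Both crops show the four dark openings (scene crop (158,165), (212,165), (160,218), (215,218); side crop centre (588,165)). I'll cast rays at z=105 through the dark blob centroids.

```bash
cat > holes.py <<'E'
from h import *
C=[]
for n,b,t in (("scene",(248,195,277,222),None),("side",(270,203,306,224),None)):
    c=read_camera(n); g=cv2.cvtColor(c["color"],cv2.COLOR_BGR2GRAY)
    up=cv2.resize(g[b[1]:b[3],b[0]:b[2]],None,fx=8,fy=8,interpolation=cv2.INTER_CUBIC)
    bh=cv2.morphologyEx(cv2.GaussianBlur(up,(0,0),4),cv2.MORPH_BLACKHAT,np.ones((81,81)))
    _,m=cv2.threshold(bh,0,255,cv2.THRESH_OTSU); k,l,st,ce=cv2.connectedComponentsWithStats(m)
    for i in range(1,k):
        u,v=(ce[i]+.5)/8-.5+[b[0],b[1]]; w=ray(c,u,v,105)
        if st[i,4]>400 and np.hypot(w[0]-513,w[1]+4)<30: print(n,(u.round(1),v.round(1)),st[i,4],w[:2].round(1))
    for u,v in (((262.2,208.2),) if n=="scene" else ((287.6,213),)): print(n,"ctr",ray(c,u,v,105)[:2].round(1))
E
python3 holes.py
```

```text
scene (np.float64(261.2), np.float64(202.0)) 4133 [496.5  -9.7]
scene (np.float64(271.9), np.float64(207.3)) 782 [507.1  21.8]
scene (np.float64(252.2), np.float64(208.5)) 623 [522.4 -27.9]
scene (np.float64(266.4), np.float64(214.5)) 2871 [533.2  13. ]
scene (np.float64(258.3), np.float64(212.8)) 622 [532.5  -9.1]
scene ctr [515.6  -2.5]
side (np.float64(288.1), np.float64(207.8)) 992 [521.1  12.2]
side (np.float64(275.8), np.float64(215.0)) 5854 [484.5  -4.6]
side (np.float64(296.1), np.float64(213.2)) 3878 [533.6 -13.5]
side (np.float64(285.3), np.float64(218.1)) 1072 [503.2 -22.7]
side ctr [514.   -6.4]
```

Mouth centre about (514,-4) and jar yaw about 16.5° (mod 90). The openings are at (523.4,13.3), (496.6,5.3), (504.6,-21.5) and (531.4,-13.5). I'll carry C to the third with the jaws turned to the jar's diagonal, then look.

```bash
python3 -m handwheel '[{"translation":[0.022,-0.0023,0],"twist":[0,0,0],"jaw":0.0},{"translation":[0.0436,-0.0046,0],"twist":[0,0,0],"jaw":0.0},{"translation":[0.0436,-0.0046,0],"twist":[0,0,0],"jaw":0.0},{"translation":[0.0436,-0.0046,0],"twist":[0,0,0],"jaw":0.0},{"translation":[0.0436,-0.0046,0],"twist":[0,0,0],"jaw":0.0},{"translation":[0.0216,-0.0023,0],"twist":[0,0,0],"jaw":0.0},{"translation":[0,0,0],"twist":[0,0,9.9],"jaw":0.0},{"translation":[0,0,0],"twist":[0,0,9.9],"jaw":0.0},{"translation":[0,0,0],"twist":[0,0,9.9],"jaw":0.0},{"translation":[0,0,0],"twist":[0,0,9.9],"jaw":0.0},{"translation":[0,0,0.03],"twist":[0,0,0],"jaw":0.0},{"translation":[0,0,0],"twist":[0,0,0],"jaw":0.0},{"translation":[0,0,0],"twist":[0,0,0],"jaw":0.0}]'; python3 s.py 504.6 -21.5 250
python3 - <<'E'
from h import *
c=read_camera("wrist"); cv2.imwrite("pics/w5.png",c["color"]); print(c["xyz"],c["rotation"],c["fx"])
E
```

```text
time_s: 34.02
tcp_pos: [504.9, -22.2, 260.0]
eef_rot: [0.0, 0.86, 0.51, 0.0]
force: [0.2, -0.5, -0.3]
opening: 0.088
finger_force: 30.0
t 34.025 tcp [504.9 -22.2 260. ] q [-0.156 -0.017  1.372 -0.     1.787  0.343] F [ 0.2 -0.5 -0.3] open 8.3 ff 30.0 yaw 61.38 tilt 0.05
go(tool mm) [ 0.5 -0.6 10. ]
[539.83273988  41.41019316 438.56959493] [ 0.96137753 -0.12161007  0.03078806 -0.2449823 ] 350.24934952147754
```

View pics/w5.png

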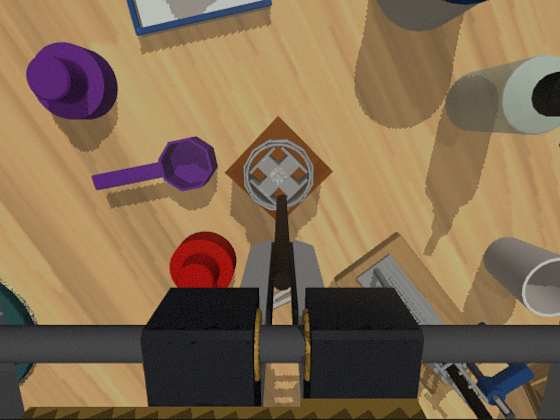

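The wrist view shows the reed with its foot at (282,198), just above the bottom opening of the lattice (ring centre about (280,175)). Openings are seen as amber blobs at (263,173), (297,173) and (280,156). I'll compute the exact offsets.

```bash
cat > wr.py <<'E'
from h import *
import sys
o=r.observe(); c=read_camera("wrist"); f=8
hsv=cv2.cvtColor(c["color"],cv2.COLOR_BGR2HSV).astype(int)
# ring: chrome = low saturation, around expected mouth
W=pts(c); Z=W[...,2]; ctr=np.array([float(sys.argv[1]),float(sys.argv[2])])
d=np.linalg.norm(W[...,:2]-ctr,axis=-1)
m=(Z>98)&(Z<112)&(d<45)&(hsv[...,1]<90)
px=np.argwhere(m)[:,::-1].astype(np.float32); (u,v),R=cv2.minEnclosingCircle(px)
print("ring px",round(u,1),round(v,1),round(R,1),"->",ray(c,u,v,104)[:2].round(1))
P=W[m]; print("ring pts rect",cv2.minAreaRect(P[:,:2].astype(np.float32)))
a=((hsv[...,0]<18)&(hsv[...,1]>110)).astype(np.uint8); yy,xx=np.mgrid[:420,:560]; a[np.hypot(xx-u,yy-v)>0.8*R]=0
k,l,st,ce=cv2.connectedComponentsWithStats(a)
for i in range(1,k):
    if st[i,4]>20: print("hole",ce[i].round(1),st[i,4],ray(c,*ce[i],105)[:2].round(1))
# amber shoulder square (z=75)
a=((hsv[...,0]<14)&(hsv[...,1]>170)&(Z>66)&(Z<82)&(d<65)); q=W[a][:,:2]
print("shoulder",cv2.minAreaRect(q.astype(np.float32)))
# reed foot: dark, low
g=hsv[...,2]; t=o["tcp_pos"]; fz=float(sys.argv[3])
dk=(g<60)&(np.linalg.norm(W[...,:2]-t[:2],axis=-1)<25)&(Z>fz-6)&(Z<fz+60)
for z0 in (fz,fz+15,fz+30):
    s=dk&(abs(Z-z0)<7); 
    if s.sum()>5: print("reed z",z0,s.sum(),np.median(W[s],0).round(1))
v0=np.argwhere(dk)
if len(v0): vm=v0[:,0].min(); um=v0[v0[:,0]<vm+3,1].mean(); print("foot top px",um,vm,ray(c,um,vm,fz)[:2].round(1))
print("tcp",t.round(1))
E
python3 wr.py 514 -4 124
```

```text
ring px 277.8 175.1 36.1 -> [512.   -2.8]
ring pts rect ((511.17718505859375, -3.3739585876464844), (67.52861785888672, 67.50511932373047), 62.703006744384766)
hole [277.5 153.7] 129 [521.7  15.4]
hole [259.5 156.5] 93 [505.4  21.3]
hole [296.4 156.4] 86 [536.2   4.6]
hole [257.9 174.3] 97 [495.7   7.2]
hole [297.9 173.8] 94 [529.7 -10.7]
hole [277.8 192.9] 59 [503.7 -17.9]
shoulder ((511.2423400878906, -3.6268310546875), (78.76178741455078, 79.01202392578125), 17.26251983642578)
reed z 139.0 33 [508.5 -17.2 138.9]
reed z 154.0 38 [508.1 -16.8 154.4]
foot top px 281.47058823529414 195 [507.8 -17.9]
tcp [505.1 -22.3 260.5]
```

Relative to the reed axis, the opening lies about (-1.3,-3.4) mm in tool axes. Shift and lower in stages.

```bash
python3 -m handwheel '[{"translation":[-0.0013,-0.0034,0],"twist":[0,0,0],"jaw":0.0},{"translation":[0,0,0.008],"twist":[0,0,0],"jaw":0.0},{"translation":[0,0,0.006],"twist":[0,0,0],"jaw":0.0},{"translation":[0,0,0],"twist":[0,0,0],"jaw":0.0}]'; python3 wr.py 514 -4 110 | tail -5;  python3 -m handwheel '[{"translation":[0,0,0.006],"twist":[0,0,0],"jaw":0.0},{"translation":[0,0,0.004],"twist":[0,0,0],"jaw":0.0},{"translation":[0,0,0],"twist":[0,0,0],"jaw":0.0}]'
python3 - <<'E'
from h import *
c=read_camera("wrist"); cv2.imwrite("pics/w6.png",cv2.resize(c["color"][120:270,190:370],(720,600),interpolation=cv2.INTER_CUBIC))
E
```

```text
time_s: 34.62
tcp_pos: [500.6, -21.6, 244.1]
eef_rot: [-0.001, 0.86, 0.51, -0.001]
force: [-0.6, 0.5, 0.3]
opening: 0.09
finger_force: 30.0
reed z 110.0 13 [503.2 -15.9 113.9]
reed z 125.0 33 [503.2 -16.4 125.2]
reed z 140.0 39 [503.2 -16.2 139.9]
foot top px 281.1 195 [502.7 -16.6]
tcp [500.6 -21.6 244.1]
time_s: 35.05
tcp_pos: [500.9, -21.7, 234.6]
eef_rot: [-0.0, 0.86, 0.51, -0.0]
force: [-0.1, 0.2, -0.5]
opening: 0.083
finger_force: 30.0
```

View pics/w6.png

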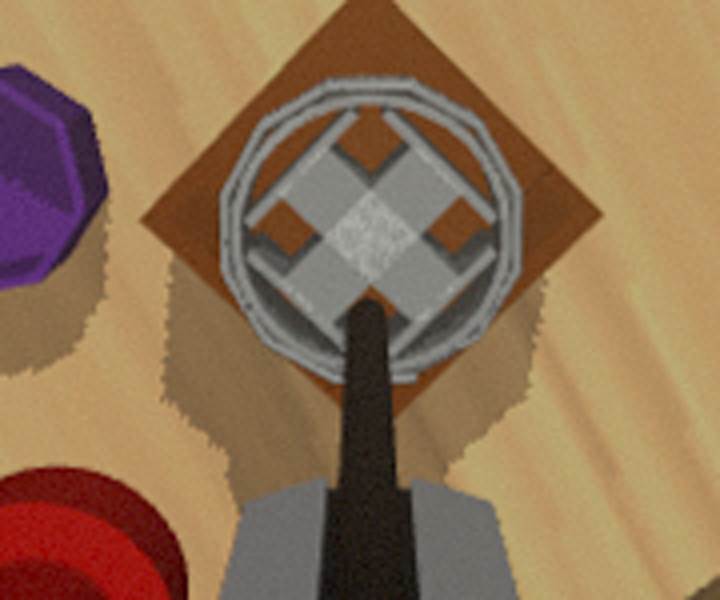

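The crop shows the foot entering the bottom opening at (367,310), roughly centred, with no contact force. Keep lowering.

```bash
python3 -m handwheel '[{"translation":[0,0.0007,0.006],"twist":[0,0,0],"jaw":0.0},{"translation":[0,0,0.012],"twist":[0,0,0],"jaw":0.0},{"translation":[0,0,0.012],"twist":[0,0,0],"jaw":0.0},{"translation":[0,0,0],"twist":[0,0,0],"jaw":0.0}]' && python3 -m handwheel '[{"translation":[0,0,0.012],"twist":[0,0,0],"jaw":0.0},{"translation":[0,0,0.015],"twist":[0,0,0],"jaw":0.0},{"translation":[0,0,0.015],"twist":[0,0,0],"jaw":0.0},{"translation":[0,0,0.01],"twist":[0,0,0],"jaw":0.0},{"translation":[0,0,0],"twist":[0,0,0],"jaw":0.0}]'
```

```text
time_s: 35.6
tcp_pos: [500.7, -21.9, 203.2]
eef_rot: [-0.001, 0.86, 0.51, -0.001]
force: [0.6, -0.7, -1.0]
opening: 0.092
finger_force: 30.0
time_s: 36.22
tcp_pos: [501.0, -21.9, 151.9]
eef_rot: [-0.001, 0.86, 0.51, -0.001]
force: [0.3, -0.6, -0.4]
opening: 0.086
finger_force: 30.0
```

```bash
python3 -m handwheel '[{"translation":[0,0,0.003],"twist":[0,0,0],"jaw":0.0},{"translation":[0,0,0],"twist":[0,0,0],"jaw":0.0}]';python3 -m handwheel '[{"translation":[0,0,0.002],"twist":[0,0,0],"jaw":0.0},{"translation":[0,0,0],"twist":[0,0,0],"jaw":0.0}]';python3 -m handwheel '[{"translation":[0,0,0.0015],"twist":[0,0,0],"jaw":0.0},{"translation":[0,0,0],"twist":[0,0,0],"jaw":0.0}]'
```

```text
time_s: 36.48
tcp_pos: [502.0, -22.1, 150.5]
eef_rot: [0.0, 0.86, 0.51, 0.0]
force: [0.3, 0.8, -1.2]
opening: 0.086
finger_force: 30.0
time_s: 36.72
tcp_pos: [501.7, -22.0, 148.2]
eef_rot: [0.0, 0.86, 0.51, 0.0]
force: [0.0, 0.2, 0.8]
opening: 0.086
finger_force: 30.0
time_s: 36.98
tcp_pos: [501.7, -22.0, 146.6]
eef_rot: [-0.0, 0.86, 0.51, -0.0]
force: [-0.1, -0.7, 0.8]
opening: 0.091
finger_force: 30.0
```

Nearly on the floor. Make the last 1.5 mm, release, rise, and travel over reed B (same yaw suits the rack).

```bash
python3 -m handwheel '[{"translation":[0,0,0.0015],"twist":[0,0,0],"jaw":0.0},{"translation":[0,0,0],"twist":[0,0,0],"jaw":0.0}]'; python3 -m handwheel '[{"translation":[0,0,0],"twist":[0,0,0],"jaw":0.018},{"translation":[0,0,0],"twist":[0,0,0],"jaw":0.018},{"translation":[0,0,-0.01],"twist":[0,0,0],"jaw":0.018},{"translation":[0,0,-0.04],"twist":[0,0,0],"jaw":0.018},{"translation":[0,0,-0.055],"twist":[0,0,0],"jaw":0.03},{"translation":[-0.0363,0.0364,0],"twist":[0,0,0],"jaw":0.03},{"translation":[-0.0363,0.0364,0],"twist":[0,0,0],"jaw":0.03},{"translation":[-0.0363,0.0364,0],"twist":[0,0,0],"jaw":0.03},{"translation":[-0.0363,0.0364,0],"twist":[0,0,0],"jaw":0.03},{"translation":[-0.0363,0.0364,0],"twist":[0,0,0],"jaw":0.03},{"translation":[0,0,0],"twist":[0,0,0],"jaw":0.03},{"translation":[0,0,0],"twist":[0,0,0],"jaw":0.03}]'; python3 s.py 574.7 -268.5 172
python3 - <<'E'
from h import *
for n in("scene","side"):
    c=read_camera(n); W=pts(c); Z=W[...,2]; d=np.linalg.norm(W[...,:2]-[512,-3],axis=-1); P=W[(d<45)&(Z>112)]; print(n,len(P),P.min(0).round(),P.max(0).round(1),np.median(P,0).round(1))
E
python3 reeds.py; python3 j.py | grep " 70"
```

```text
time_s: 37.22
tcp_pos: [502.0, -22.1, 145.7]
eef_rot: [0.0, 0.86, 0.51, 0.0]
force: [0.1, -0.3, 1.4]
opening: 0.088
finger_force: 30.0
time_s: 38.72
tcp_pos: [574.5, -268.2, 250.5]
eef_rot: [-0.0, 0.86, 0.51, 0.0]
force: [0.6, 1.2, -0.4]
opening: 0.316
finger_force: 0.0
t 38.725 tcp [ 574.5 -268.2  250.5] q [-0.526  0.275  1.065  0.001  1.802 -0.027] F [ 0.6  1.2 -0.4] open 29.7 ff 0.0 yaw 61.38 tilt 0.03
go(tool mm) [-0.3  0.3 78.5]
scene 67 [499. -24. 113.] [510.3 -14.5 182.1] [506.6 -18.5 154.4]
side 93 [500. -27. 114.] [508.5 -17.4 180.1] [504.  -23.5 150.3]
scene [139. 190.] 62 surf@190 [ 584.5 -303.8] axis@190 [ 581.2 -306.1] slope [-0.027 -0.014]
scene [154. 190.] 64 surf@190 [ 577.1 -266.9] axis@190 [ 573.7 -269. ] slope [-0.044 -0.035]
side [357. 262.] 108 surf@190 [ 573.6 -271.7] axis@190 [ 575.6 -268.2] slope [0.008 0.018]
side [369. 275.] 112 surf@190 [ 580.7 -308.9] axis@190 [ 582.8 -305.5] slope [0.017 0.025]
scene 70 180 [514.8  -2.8] [82.2 79.4] 17.4
side 70 243 [511.8  -6.7] [78.3 80.7] 16.6
```

C stands in the jar with its top at about 181, and the jar is unchanged. Pick B, which goes to (528.2,-13.7).

```bash
python3 -m handwheel '[{"translation":[0,0.0003,0.03],"twist":[0,0,0],"jaw":0.03},{"translation":[0,0,0.03],"twist":[0,0,0],"jaw":0.03},{"translation":[0,0,0.016],"twist":[0,0,0],"jaw":0.03},{"translation":[0,0,0],"twist":[0,0,0],"jaw":0.03},{"translation":[0,0,0],"twist":[0,0,0],"jaw":0.0},{"translation":[0,0,0],"twist":[0,0,0],"jaw":0.0},{"translation":[0,0,0],"twist":[0,0,0],"jaw":0.0},{"translation":[0,0,0],"twist":[0,0,0],"jaw":0.0}]'; python3 s.py
python3 -m handwheel '[{"translation":[0,0,-0.01],"twist":[0,0,0],"jaw":0.0},{"translation":[0,0,-0.025],"twist":[0,0,0],"jaw":0.0},{"translation":[0,0,-0.03],"twist":[0,0,0],"jaw":0.0},{"translation":[0,0,-0.03],"twist":[0,0,0],"jaw":0.0},{"translation":[0,0,-0.02],"twist":[0,0,0],"jaw":0.0},{"translation":[0.0202,-0.0163,0],"twist":[0,0,0],"jaw":0.0},{"translation":[0.0403,-0.0325,0],"twist":[0,0,0],"jaw":0.0},{"translation":[0.0403,-0.0325,0],"twist":[0,0,0],"jaw":0.0},{"translation":[0.0403,-0.0325,0],"twist":[0,0,0],"jaw":0.0},{"translation":[0.0403,-0.0325,0],"twist":[0,0,0],"jaw":0.0},{"translation":[0.0201,-0.0163,0],"twist":[0,0,0],"jaw":0.0},{"translation":[0,0,0],"twist":[0,0,0],"jaw":0.0},{"translation":[0,0,0],"twist":[0,0,0],"jaw":0.0}]'; python3 s.py 528.2 -13.7 244; python3 j.py | grep " 70"
```

```text
time_s: 40.02
tcp_pos: [575.2, -269.0, 175.7]
eef_rot: [0.001, 0.86, 0.51, 0.001]
force: [0.1, 0.2, 3.7]
opening: 0.086
finger_force: 30.0
t 40.025 tcp [ 575.2 -269.   175.7] q [-0.527  0.282  1.203 -0.     1.654 -0.027] F [0.1 0.2 3.7] open 8.1 ff 30.0 yaw 61.37 tilt 0.13
time_s: 41.65
tcp_pos: [528.7, -14.6, 289.3]
eef_rot: [0.0, 0.86, 0.51, -0.0]
force: [-1.1, 0.3, 0.2]
opening: 0.089
finger_force: 30.0
t 41.65 tcp [528.7 -14.6 289.3] q [-0.134  0.039  1.257 -0.001  1.845  0.366] F [-1.1  0.3  0.2] open 8.4 ff 30.0 yaw 61.35 tilt 0.04
go(tool mm) [ 0.5 -0.9 45.3]
scene 70 186 [516.3  -2.9] [81.8 79.1] 16.6
side 70 240 [512.1  -6.6] [78.9 82.5] 16.1
```

```bash
python3 -m handwheel '[{"translation":[0.0004,-0.0009,0.025],"twist":[0,0,0],"jaw":0.0},{"translation":[0,0,0.018],"twist":[0,0,0],"jaw":0.0},{"translation":[0,0,0],"twist":[0,0,0],"jaw":0.0},{"translation":[0,0,0],"twist":[0,0,0],"jaw":0.0}]'; python3 wr.py 514 -4 110
python3 - <<'E'
from h import *
c=read_camera("wrist"); cv2.imwrite("pics/w7.png",cv2.resize(c["color"][120:270,190:370],(720,600),interpolation=cv2.INTER_CUBIC))
E
```

```text
time_s: 42.25
tcp_pos: [528.3, -13.5, 246.7]
eef_rot: [0.0, 0.86, 0.51, 0.0]
force: [-0.4, -0.6, -0.6]
opening: 0.084
finger_force: 30.0
ring px 260.5 197.3 36.7 -> [511.8  -2.8]
ring pts rect ((511.55157470703125, -3.4510574340820312), (67.35835266113281, 67.5761947631836), 2.283184766769409)
hole [242. 178.] 88 [506.   21.5]
hole [260.8 174.5] 110 [522.8  16. ]
hole [279.6 176.7] 31 [537.    5.8]
hole [241.  195.3] 75 [497.    7.8]
hole [281.8 194.1] 65 [530.9  -9.4]
shoulder ((511.7044372558594, -3.484607696533203), (79.10298156738281, 79.1531982421875), 17.157955169677734)
reed z 110.0 39 [506.5 -16.5 113.1]
reed z 125.0 59 [525.7 -14.9 126. ]
reed z 140.0 75 [526.1 -14.  140.7]
foot top px 281.29411764705884 197 [529.7 -10.7]
tcp [528.3 -13.5 246.7]
```

View pics/w7.png

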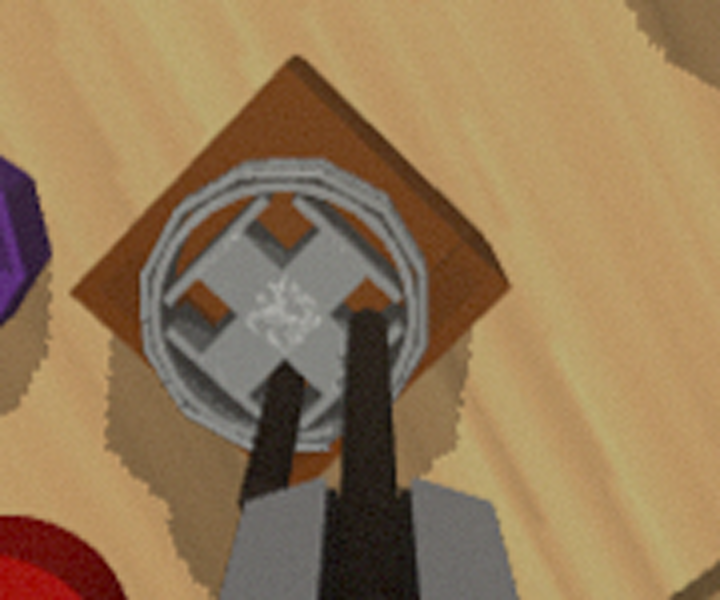

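The crop shows B's foot at (368,315) over the right opening, slightly low in the image, with C standing in the bottom opening (285,380). I'll shift +1.3 mm in tool x and lower.

```bash
python3 -m handwheel '[{"translation":[0.0013,0,0.003],"twist":[0,0,0],"jaw":0.0},{"translation":[0,0,0.004],"twist":[0,0,0],"jaw":0.0},{"translation":[0,0,0.005],"twist":[0,0,0],"jaw":0.0},{"translation":[0,0,0.004],"twist":[0,0,0],"jaw":0.0},{"translation":[0,0,0],"twist":[0,0,0],"jaw":0.0}]' && python3 -m handwheel '[{"translation":[0,0,0.006],"twist":[0,0,0],"jaw":0.0},{"translation":[0,0,0.006],"twist":[0,0,0],"jaw":0.0},{"translation":[0,0,0],"twist":[0,0,0],"jaw":0.0}]'; python3 j.py | grep " 70"
```

```text
time_s: 42.98
tcp_pos: [528.3, -11.9, 229.5]
eef_rot: [-0.0, 0.86, 0.51, -0.001]
force: [-1.1, -0.4, 0.3]
opening: 0.089
finger_force: 30.0
time_s: 43.35
tcp_pos: [528.2, -11.9, 217.3]
eef_rot: [-0.0, 0.86, 0.51, -0.001]
force: [-0.4, -0.2, -0.2]
opening: 0.089
finger_force: 30.0
scene 70 197 [514.6  -3.2] [82.1 79. ] 17.2
side 70 239 [511.8  -7.7] [77.7 79.8] 16.6
```

In without contact. Continue to the floor.

```bash
python3 -m handwheel '[{"translation":[0,0,0.01],"twist":[0,0,0],"jaw":0.0},{"translation":[0,0,0.014],"twist":[0,0,0],"jaw":0.0},{"translation":[0,0,0.014],"twist":[0,0,0],"jaw":0.0},{"translation":[0,0,0],"twist":[0,0,0],"jaw":0.0}]' && python3 -m handwheel '[{"translation":[0,0,0.012],"twist":[0,0,0],"jaw":0.0},{"translation":[0,0,0.012],"twist":[0,0,0],"jaw":0.0},{"translation":[0,0,0.005],"twist":[0,0,0],"jaw":0.0},{"translation":[0,0,0],"twist":[0,0,0],"jaw":0.0}]'; python3 -m handwheel '[{"translation":[0,0,0.002],"twist":[0,0,0],"jaw":0.0},{"translation":[0,0,0],"twist":[0,0,0],"jaw":0.0}]';python3 -m handwheel '[{"translation":[0,0,0.002],"twist":[0,0,0],"jaw":0.0},{"translation":[0,0,0],"twist":[0,0,0],"jaw":0.0}]'
```

```text
time_s: 43.95
tcp_pos: [527.4, -11.8, 177.8]
eef_rot: [-0.001, 0.86, 0.51, -0.002]
force: [-0.3, 0.6, -0.2]
opening: 0.088
finger_force: 30.0
time_s: 44.45
tcp_pos: [528.3, -11.9, 150.6]
eef_rot: [-0.0, 0.86, 0.51, -0.0]
force: [0.9, 0.2, 0.6]
opening: 0.088
finger_force: 30.0
time_s: 44.7
tcp_pos: [528.8, -12.0, 149.5]
eef_rot: [0.0, 0.86, 0.51, 0.0]
force: [0.0, 0.5, -0.6]
opening: 0.087
finger_force: 30.0
time_s: 44.95
tcp_pos: [528.6, -12.0, 147.1]
eef_rot: [-0.0, 0.86, 0.51, -0.0]
force: [-0.0, -0.0, 0.2]
opening: 0.088
finger_force: 30.0
```

```bash
python3 -m handwheel '[{"translation":[0,0,0.0015],"twist":[0,0,0],"jaw":0.0},{"translation":[0,0,0],"twist":[0,0,0],"jaw":0.0}]'; python3 -m handwheel '[{"translation":[0,0,0],"twist":[0,0,0],"jaw":0.018},{"translation":[0,0,0],"twist":[0,0,0],"jaw":0.018},{"translation":[0,0,-0.01],"twist":[0,0,0],"jaw":0.018},{"translation":[0,0,-0.04],"twist":[0,0,0],"jaw":0.018},{"translation":[0,0,-0.055],"twist":[0,0,0],"jaw":0.03},{"translation":[-0.0387,0.0312,0],"twist":[0,0,0],"jaw":0.03},{"translation":[-0.0387,0.0312,0],"twist":[0,0,0],"jaw":0.03},{"translation":[-0.0387,0.0312,0],"twist":[0,0,0],"jaw":0.03},{"translation":[-0.0387,0.0312,0],"twist":[0,0,0],"jaw":0.03},{"translation":[-0.0387,0.0312,0],"twist":[0,0,0],"jaw":0.03},{"translation":[-0.0387,0.0312,0],"twist":[0,0,0],"jaw":0.03},{"translation":[0,0,0],"twist":[0,0,0],"jaw":0.03},{"translation":[0,0,0],"twist":[0,0,0],"jaw":0.03}]'; python3 s.py 582 -305.7 174
python3 - <<'E'
from h import *
for n in("scene","side"):
    c=read_camera(n); W=pts(c); Z=W[...,2]; d=np.linalg.norm(W[...,:2]-[512,-3],axis=-1); P=W[(d<45)&(Z>150)]; print(n,len(P),P.min(0).round(),P.max(0).round(1))
E
python3 reeds.py;python3 j.py | grep " 70"
```

```text
time_s: 45.2
tcp_pos: [528.7, -12.0, 145.8]
eef_rot: [0.0, 0.86, 0.51, 0.0]
force: [0.3, 0.3, 0.6]
opening: 0.086
finger_force: 30.0
time_s: 46.82
tcp_pos: [581.8, -305.1, 251.1]
eef_rot: [-0.0, 0.86, 0.51, 0.0]
force: [0.2, 0.6, 0.1]
opening: 0.319
finger_force: 0.0
t 46.825 tcp [ 581.8 -305.1  251.1] q [-0.57   0.329  0.995  0.001  1.817 -0.07 ] F [0.2 0.6 0.1] open 30.0 ff 0.0 yaw 61.38 tilt 0.03
go(tool mm) [-0.4  0.5 77.1]
scene 58 [500. -24. 152.] [537.1  -8.3 183.9]
side 93 [500. -27. 150.] [533.5 -10.1 181.3]
scene [139. 190.] 62 surf@190 [ 584.4 -303.9] axis@190 [ 581.1 -306.1] slope [-0.031 -0.031]
side [369. 275.] 112 surf@190 [ 580.7 -308.8] axis@190 [ 582.8 -305.4] slope [0.012 0.015]
scene 70 182 [515.9  -2.8] [81.3 78.9] 17.0
side 70 243 [510.6  -7.1] [78.1 83.4] 19.1
```

Both reeds stand. For A, the direct path passes over the standing reeds, so I lift higher (foot above 190) before going to (493.3,5.7).

```bash
python3 -m handwheel '[{"translation":[-0.0003,0.0004,0.03],"twist":[0,0,0],"jaw":0.03},{"translation":[0,0,0.03],"twist":[0,0,0],"jaw":0.03},{"translation":[0,0,0.016],"twist":[0,0,0],"jaw":0.03},{"translation":[0,0,0],"twist":[0,0,0],"jaw":0.03},{"translation":[0,0,0],"twist":[0,0,0],"jaw":0.0},{"translation":[0,0,0],"twist":[0,0,0],"jaw":0.0},{"translation":[0,0,0],"twist":[0,0,0],"jaw":0.0},{"translation":[0,0,0],"twist":[0,0,0],"jaw":0.0}]'; python3 s.py
python3 -m handwheel '[{"translation":[0,0,-0.01],"twist":[0,0,0],"jaw":0.0},{"translation":[0,0,-0.03],"twist":[0,0,0],"jaw":0.0},{"translation":[0,0,-0.04],"twist":[0,0,0],"jaw":0.0},{"translation":[0,0,-0.04],"twist":[0,0,0],"jaw":0.0},{"translation":[0,0,-0.04],"twist":[0,0,0],"jaw":0.0},{"translation":[0,0,0],"twist":[0,0,0],"jaw":0.0},{"translation":[0,0,0],"twist":[0,0,0],"jaw":0.0}]'; python3 s.py 493.3 5.7 335; python3 j.py | grep " 70"
```

```text
time_s: 48.12
tcp_pos: [582.3, -306.2, 176.3]
eef_rot: [0.001, 0.86, 0.51, 0.001]
force: [-0.8, -0.3, 4.7]
opening: 0.088
finger_force: 30.0
t 48.125 tcp [ 582.3 -306.2  176.3] q [-0.57   0.334  1.136 -0.     1.669 -0.071] F [-0.8 -0.3  4.7] open 8.3 ff 30.0 yaw 61.38 tilt 0.13
time_s: 49.0
tcp_pos: [581.9, -305.9, 333.4]
eef_rot: [-0.001, 0.86, 0.51, -0.0]
force: [-0.0, 0.9, -0.7]
opening: 0.087
finger_force: 30.0
t 49.0 tcp [ 581.9 -305.9  333.4] q [-0.57   0.359  0.793 -0.     1.991 -0.071] F [-0.   0.9 -0.7] open 8.2 ff 30.0 yaw 61.38 tilt 0.09
go(tool mm) [ 231.1 -227.    -1.2]
scene 70 188 [515.1  -2.9] [81.8 79. ] 17.2
side 70 244 [511.5  -7.8] [78.4 80. ] 17.9
```

```bash
python3 -m handwheel '[{"translation":[0.0192,-0.0189,0],"twist":[0,0,0],"jaw":0.0},{"translation":[0.0385,-0.0378,0],"twist":[0,0,0],"jaw":0.0},{"translation":[0.0385,-0.0378,0],"twist":[0,0,0],"jaw":0.0},{"translation":[0.0385,-0.0378,0],"twist":[0,0,0],"jaw":0.0},{"translation":[0.0385,-0.0378,0],"twist":[0,0,0],"jaw":0.0},{"translation":[0.0385,-0.0378,0],"twist":[0,0,0],"jaw":0.0},{"translation":[0.0192,-0.0189,0],"twist":[0,0,0],"jaw":0.0},{"translation":[0,0,0],"twist":[0,0,0],"jaw":0.0},{"translation":[0,0,0],"twist":[0,0,0],"jaw":0.0}]'; python3 s.py 493.3 5.7 247
```

```text
time_s: 50.22
tcp_pos: [493.3, 4.8, 333.5]
eef_rot: [-0.0, 0.86, 0.51, -0.001]
force: [-0.4, 0.8, -0.2]
opening: 0.088
finger_force: 30.0
t 50.225 tcp [493.3   4.8 333.5] q [-0.105 -0.027  1.236 -0.001  1.935  0.395] F [-0.4  0.8 -0.2] open 8.2 ff 30.0 yaw 61.35 tilt 0.12
go(tool mm) [ 0.9 -0.3 86.5]
```

```bash
python3 -m handwheel '[{"translation":[0.0009,-0.0003,0.03],"twist":[0,0,0],"jaw":0.0},{"translation":[0,0,0.03],"twist":[0,0,0],"jaw":0.0},{"translation":[0,0,0.026],"twist":[0,0,0],"jaw":0.0},{"translation":[0,0,0],"twist":[0,0,0],"jaw":0.0},{"translation":[0,0,0],"twist":[0,0,0],"jaw":0.0}]'; python3 wr.py 514 -4 110
python3 - <<'E'
from h import *
c=read_camera("wrist"); cv2.imwrite("pics/w8.png",cv2.resize(c["color"][120:270,190:370],(720,600),interpolation=cv2.INTER_CUBIC))
E
```

```text
time_s: 50.85
tcp_pos: [494.2, 5.5, 249.5]
eef_rot: [0.0, 0.86, 0.51, 0.0]
force: [0.0, 0.0, 0.4]
opening: 0.089
finger_force: 30.0
ring px 301.7 196.2 36.5 -> [512.   -2.1]
ring pts rect ((511.53143310546875, -3.2491302490234375), (67.12644958496094, 67.63457489013672), 63.840919494628906)
hole [301.2 174.3] 110 [521.4  16.8]
hole [320.2 177.2] 86 [535.6   5.9]
hole [281.2 178.3] 47 [503.2  22.4]
hole [281.1 194.2] 64 [495.9   9.2]
shoulder ((511.4012451171875, -3.5163650512695312), (79.17138671875, 80.13348388671875), 17.131250381469727)
reed z 110.0 26 [502.4 -16.2 111.6]
reed z 125.0 63 [498.3   4.2 124.7]
reed z 140.0 68 [498.3   4.4 140.4]
foot top px 281.5 197 [495.5   7.6]
tcp [494.2   5.5 249.5]
```

View pics/w8.png

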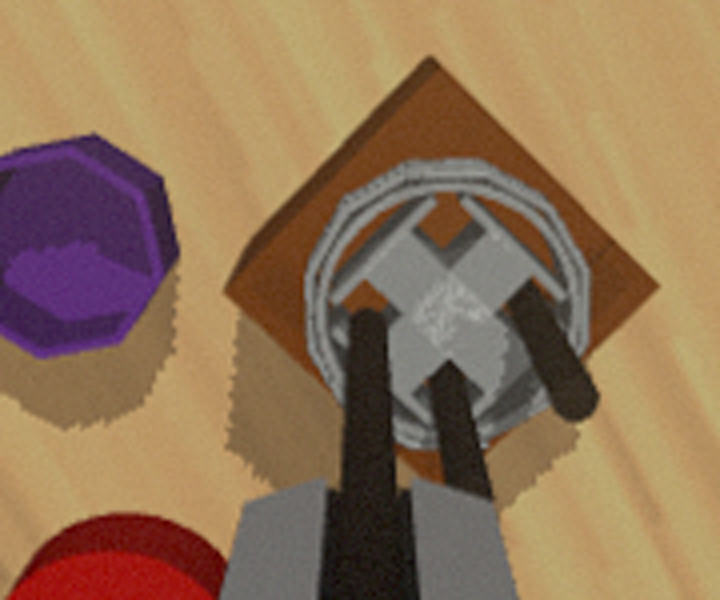

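The crop shows A's foot at (368,315) over the left opening, with C in the bottom one (450,375) and B in the right one (525,290). Same small +1.3 mm shift, then lower.

```bash
python3 -m handwheel '[{"translation":[0.0013,-0.0003,0.005],"twist":[0,0,0],"jaw":0.0},{"translation":[0,0,0.005],"twist":[0,0,0],"jaw":0.0},{"translation":[0,0,0.005],"twist":[0,0,0],"jaw":0.0},{"translation":[0,0,0.004],"twist":[0,0,0],"jaw":0.0},{"translation":[0,0,0],"twist":[0,0,0],"jaw":0.0}]' && python3 -m handwheel '[{"translation":[0,0,0.006],"twist":[0,0,0],"jaw":0.0},{"translation":[0,0,0.006],"twist":[0,0,0],"jaw":0.0},{"translation":[0,0,0],"twist":[0,0,0],"jaw":0.0}]'; python3 j.py | grep " 70"
```

```text
time_s: 51.58
tcp_pos: [493.7, 7.7, 229.2]
eef_rot: [-0.0, 0.86, 0.51, -0.0]
force: [1.4, 0.7, 0.3]
opening: 0.089
finger_force: 30.0
time_s: 51.95
tcp_pos: [493.6, 7.7, 216.9]
eef_rot: [-0.0, 0.86, 0.51, -0.001]
force: [-0.5, -0.3, 0.3]
opening: 0.089
finger_force: 30.0
scene 70 183 [515.2  -2.7] [82.6 79.5] 17.2
side 70 236 [511.1  -7.2] [78.  80.1] 17.8
```

```bash
python3 -m handwheel '[{"translation":[0,0,0.01],"twist":[0,0,0],"jaw":0.0},{"translation":[0,0,0.014],"twist":[0,0,0],"jaw":0.0},{"translation":[0,0,0.014],"twist":[0,0,0],"jaw":0.0},{"translation":[0,0,0],"twist":[0,0,0],"jaw":0.0}]' && python3 -m handwheel '[{"translation":[0,0,0.012],"twist":[0,0,0],"jaw":0.0},{"translation":[0,0,0.012],"twist":[0,0,0],"jaw":0.0},{"translation":[0,0,0.005],"twist":[0,0,0],"jaw":0.0},{"translation":[0,0,0],"twist":[0,0,0],"jaw":0.0}]'; python3 -m handwheel '[{"translation":[0,0,0.003],"twist":[0,0,0],"jaw":0.0},{"translation":[0,0,0],"twist":[0,0,0],"jaw":0.0}]';python3 -m handwheel '[{"translation":[0,0,0.001],"twist":[0,0,0],"jaw":0.0},{"translation":[0,0,0],"twist":[0,0,0],"jaw":0.0}]'
```

```text
time_s: 52.55
tcp_pos: [492.8, 7.6, 177.5]
eef_rot: [-0.001, 0.86, 0.51, -0.002]
force: [-0.8, 0.9, -0.3]
opening: 0.09
finger_force: 30.0
time_s: 53.05
tcp_pos: [493.7, 7.6, 150.1]
eef_rot: [-0.0, 0.86, 0.51, -0.0]
force: [0.5, 0.2, -0.3]
opening: 0.089
finger_force: 30.0
time_s: 53.3
tcp_pos: [494.1, 7.6, 147.8]
eef_rot: [0.0, 0.86, 0.51, 0.0]
force: [0.3, 0.9, 0.4]
opening: 0.089
finger_force: 30.0
time_s: 53.55
tcp_pos: [494.0, 7.6, 146.8]
eef_rot: [0.0, 0.86, 0.51, 0.0]
force: [-0.2, -0.1, -0.1]
opening: 0.091
finger_force: 30.0
```

```bash
python3 -m handwheel '[{"translation":[0,0,0.0008],"twist":[0,0,0],"jaw":0.0},{"translation":[0,0,0],"twist":[0,0,0],"jaw":0.018},{"translation":[0,0,0],"twist":[0,0,0],"jaw":0.018},{"translation":[0,0,-0.01],"twist":[0,0,0],"jaw":0.018},{"translation":[0,0,-0.04],"twist":[0,0,0],"jaw":0.018},{"translation":[0,0,-0.055],"twist":[0,0,0],"jaw":0.018},{"translation":[0,0,-0.05],"twist":[0,0,0],"jaw":0.018},{"translation":[-0.04,-0.02,0],"twist":[0,0,0],"jaw":0.018},{"translation":[-0.04,-0.02,0],"twist":[0,0,0],"jaw":0.018},{"translation":[-0.04,-0.02,0],"twist":[0,0,0],"jaw":0.018},{"translation":[0,0,0],"twist":[0,0,0],"jaw":0.018},{"translation":[0,0,0],"twist":[0,0,0],"jaw":0.018}]'; python3 t.py | head -2
python3 - <<'E'
from h import *
for n in("scene","side"):
    c=read_camera(n); W=pts(c); Z=W[...,2]
    d=np.linalg.norm(W[...,:2]-[512,-3],axis=-1); m=(d<50)&(Z>130)&(Z<260); k,l,st,ce=cv2.connectedComponentsWithStats(m.astype(np.uint8))
    for i in range(1,k):
        if st[i,4]>5: print(n,"reed",np.nanmedian(W[l==i],0).round(1),np.nanmax(Z[l==i]).round(1))
    d=np.linalg.norm(W[...,:2]-[540,248],axis=-1); P=W[(d<30)&(Z>60)]; Q=W[(d<60)&(abs(Z-37)<5)]
    for p in (P,Q): a=cv2.minAreaRect(p[:,:2].astype(np.float32)); print(n,"cap",np.median(p,0).round(1),np.round(a[0],1),np.round(a[1],1))
a=read_camera("scene"); b=read_camera("side"); 
cv2.imwrite("pics/end.png",np.hstack([cv2.resize(a["color"][140:290,90:400],(400,300)),cv2.resize(b["color"][140:320,220:430],(400,300))]))
E
```

```text
time_s: 55.05
tcp_pos: [384.2, -68.9, 301.5]
eef_rot: [0.0, 0.86, 0.51, 0.001]
force: [0.2, 0.8, 0.3]
opening: 0.197
finger_force: 0.0
scene floor [547.5 246.9] [143.2 142.2] 73.0
scene rim [556.3 246. ] [150.2 150. ] 73.0
scene reed [529.  -14.2 162.4] 183.3
scene reed [497.3   8.1 158.5] 182.4
scene cap [554.4 249.   70.5] [553.4 250.2] [41.3 31.1]
scene cap [573.3 248.   37.2] [561.8 248.9] [79.2 75.6]
side reed [494.8   3.7 158.3] 180.8
side reed [528.7 -15.6 157.2] 180.3
side reed [504.  -23.6 159. ] 181.3
side cap [553.  243.   70.3] [553.7 247. ] [42.3 29.5]
side cap [550.8 231.   37.1] [557.1 240.7] [76.7 77.7]
```

View pics/end.png

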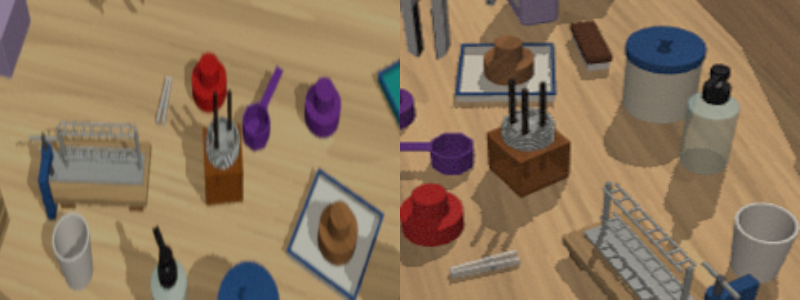

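The final view shows all three reeds standing in the jar (tops about 181), the rack empty, and the cap grip-up, centred in the tray. The tray and cap have shifted together by about 15 mm. The robot is clear, so I'm handing in.

```bash
python3 -c "
from station import workorder
print(workorder.job_done())"
```

```text
the job is handed in; nothing more can be done
None
```

Job handed in at about 55 s, with no verdict returned: the last camera check showed the cap grip-up near the centre of the white tray, all three reeds standing on the jar floor in separate openings, the jar upright on the board, and the robot clear.

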